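# Refill the chilling-ball caddy

## Robot

A 6-joint arm with a two-finger parallel gripper is mounted at the origin on the work surface. World frame = base frame: x ahead of the robot, y to its left, z up, the work surface at z = 0. Lengths are in m, angles in degrees, forces in N, time in s.
With the tool pointing down it reaches from about 0.4 to 0.825 m from the base axis. Payload 7 kg.
Tool frame: the origin (TCP) lies between the finger pads; the fingertips stand ctrl.nose_length ahead of it and the grasp point (between the pads) lies 2 mm behind it (ctrl.nose_length is the distance from the TCP to the fingertips, in m); z points along the fingers, y is the line along which they close (so a half turn about z gives the same grasp; the last joint's range is limited). The gripper opens to 88 mm and grips with 3 to 60 N. Pads are 19 mm wide; open, the fingers measure 130 mm over their backs; the gripper's body (78 mm by 193 mm) begins 47 mm behind the grasp point.
Start: joints at [90.762, 20.546, 0.682, 0, -70.136, -16.507], TCP at [0.183, 0.65, 0.244] pointing down, gripper open.
Joint ranges: [-176.03, 176.03], [-82.01, 121.73], [-58.28, 71.71], [-173.87, 95.51], [-174.79, -0.11], [-173.66, 173.66]. Speed limits (degrees/s): [136.94, 136.94, 172.46, 180, 180, 180].

## Interface

Orientations are given as [roll, pitch, yaw] about the fixed x, y, z axes, in that order (R = Rz(yaw) Ry(pitch) Rx(roll)).
In Python, from plant import ctrl gives the robot as it stands.
- The arm moves only by the tool apply_moves, never from a script. Its argument "commands" is a list of rows, each a list of 3 entries, a list of its own where there are three numbers: the shift along the world's x, y, z in cm, then the turn about the world's z in rad, then the closure, from 0 (fully open) to 1 (shut). In form: [[[x, y, z], turn, jaw], ...]. A call has 1 to 20 rows; each row is the pose to reach, as a shift and turn from the pose commanded when the call began; what a row does not reach only later rows make up. A row lasts 1/12 s, in which the tool goes at most 41.7 mm and 7.16 degrees, less where a joint would pass 70% of its speed; a pose out of reach is approached as far as the arm can. A call with a gripper value outside its range is refused whole. The fingers move at their own pace and stop on an object; the grip force is fixed at half the most. Time passes only in rows, so rows that repeat a pose let the fingers close. It gives the time, the measured TCP pose, the force, the opening and the grip force at its end, in the units of the state.
- ctrl.get_obs(): the state, without advancing time (a new reading comes with each control period).
- ctrl.snapshot(name): name is "scene" or "side" or "wrist"; returns a dict with "img" (400x640x3 uint8, red, green, blue), "fx", "fy", "cx", "cy" (pixels), "T" (4x4, takes a point from camera to world coordinates). Camera axes: x right, y up, looking along -z (the intrinsics and any distortion apply to the point x, -y, -z); pixel columns grow to the right and rows downward; lengths in m; the calibration is good to about 2 mm. A picture is of the moment at which its call begins. There is no depth.
- ctrl.close_job(): hands the job in; it is judged then, once.
Trained networks look in a picture, given as the dict that the camera call returned (one of the last four; its "shot" number tells which), for a name from the list of things; names that differ only in an ending like _2 or _b are one class to them, and where a whole thing is asked for, a point or a joint stands for the part that bears it (a point fixed in the world has none). Each returns a list of dicts, best first, with "score" (0 to 1); they miss things now and then, are a little off and sometimes report something else, mostly with a low value. They report only what shows in the picture. A call takes as long as a camera call. They do not tell look-alikes from the thing itself.
- ctrl.search_frame(picture, target): "at" ([column, row] in pixels, amid what is visible of it).
- ctrl.spot_point(picture, target): "at" ([column, row] in pixels: a listed point, or the origin of a listed thing).
The state is a dict: "clock": time; "joint_pos": joint angles; "qvel": joint speeds; "tau": joint torques, N m; "tool_pos": TCP position; "orientation": TCP orientation; "force": force on the tool from outside, world axes, zero at the start; "moment": the same for the moment, N m; "opening": finger opening in m; "gripper_force": force on a finger pad.
Only numpy, scipy, OpenCV 4.12 (cv2) and the standard library are available. Lean on these libraries where they do the work, as an engineer would, in place of code of your own. Each camera call takes 0.05 s, during which the arm holds its last target. There are 200 camera calls.

## Task

Get the drinks caddy ready for guests: lift its oak cover off and put it down on the counter clear of the caddy, set every washed steel ball that is there into the caddy, one ball to a well, and put the cover back on, flat and square over the wells. Take the tongs out of the drying cup and stand them, jaws down, in the caddy's tong pocket, and leave the tumbler, jar and bowl where they stand.

Things in the scene. Friction and masses are not known exactly. Their poses are not given: they have to be found in the camera images.
- ball1_center (a point): polished steel drink-chilling ball, 54 mm in diameter, 160 g; the point is its centre. It rolls if pushed or dropped. The balls are alike; some of the six may be absent. When seated in a well its centre stands about 17 mm above the well's point
- ball2_center (a point): polished steel drink-chilling ball, 54 mm in diameter, 160 g; the point is its centre. It rolls if pushed or dropped. The balls are alike; some of the six may be absent. When seated in a well its centre stands about 17 mm above the well's point
- ball3_center (a point): polished steel drink-chilling ball, 54 mm in diameter, 160 g; the point is its centre. It rolls if pushed or dropped. The balls are alike; some of the six may be absent. When seated in a well its centre stands about 17 mm above the well's point
- ball4_center (a point): polished steel drink-chilling ball, 54 mm in diameter, 160 g; the point is its centre. It rolls if pushed or dropped. The balls are alike; some of the six may be absent. When seated in a well its centre stands about 17 mm above the well's point
- ball5_center (a point): polished steel drink-chilling ball, 54 mm in diameter, 160 g; the point is its centre. It rolls if pushed or dropped. The balls are alike; some of the six may be absent. When seated in a well its centre stands about 17 mm above the well's point
- ball6_center (a point): polished steel drink-chilling ball, 54 mm in diameter, 160 g; the point is its centre. It rolls if pushed or dropped. The balls are alike; some of the six may be absent. When seated in a well its centre stands about 17 mm above the well's point
- well0 (a point): one of six round wells in the dark walnut caddy: centre of the well's mouth, level with the block's top face (30 mm above the counter). The mouth is 41 mm across, so a ball rests on its edge and sinks about 9 mm in. Wells lie in 2 rows along the caddy's y, 3 in a row, 72 mm centre to centre both ways, so there is most finger room along the diagonals of the grid; x, y, z are the caddy's axes
- well1 (a point): one of six round wells in the dark walnut caddy: centre of the well's mouth, level with the block's top face (30 mm above the counter). The mouth is 41 mm across, so a ball rests on its edge and sinks about 9 mm in. Wells lie in 2 rows along the caddy's y, 3 in a row, 72 mm centre to centre both ways, so there is most finger room along the diagonals of the grid; x, y, z are the caddy's axes
- well2 (a point): one of six round wells in the dark walnut caddy: centre of the well's mouth, level with the block's top face (30 mm above the counter). The mouth is 41 mm across, so a ball rests on its edge and sinks about 9 mm in. Wells lie in 2 rows along the caddy's y, 3 in a row, 72 mm centre to centre both ways, so there is most finger room along the diagonals of the grid; x, y, z are the caddy's axes
- well3 (a point): one of six round wells in the dark walnut caddy: centre of the well's mouth, level with the block's top face (30 mm above the counter). The mouth is 41 mm across, so a ball rests on its edge and sinks about 9 mm in. Wells lie in 2 rows along the caddy's y, 3 in a row, 72 mm centre to centre both ways, so there is most finger room along the diagonals of the grid; x, y, z are the caddy's axes
- well4 (a point): one of six round wells in the dark walnut caddy: centre of the well's mouth, level with the block's top face (30 mm above the counter). The mouth is 41 mm across, so a ball rests on its edge and sinks about 9 mm in. Wells lie in 2 rows along the caddy's y, 3 in a row, 72 mm centre to centre both ways, so there is most finger room along the diagonals of the grid; x, y, z are the caddy's axes
- well5 (a point): one of six round wells in the dark walnut caddy: centre of the well's mouth, level with the block's top face (30 mm above the counter). The mouth is 41 mm across, so a ball rests on its edge and sinks about 9 mm in. Wells lie in 2 rows along the caddy's y, 3 in a row, 72 mm centre to centre both ways, so there is most finger room along the diagonals of the grid; x, y, z are the caddy's axes
- caddy_mid (a point): centre of the caddy's well block, at its top face, 30 mm above the counter; z up, y along the caddy towards the tong pocket. The block is 162 x 232 x 30 mm (x, y, z) and does not move
- pocket (a point): centre of the floor (10 mm above the counter) of the square, open-topped tong pocket at the caddy's +y end, 152 mm from caddy_mid: 42 mm wide inside, 50 mm outside, its rim 80 mm above the counter; axes as the caddy's
- lid_rim (a point): the oak cover of the caddy: centre of its open lower rim; z up, y along its length. Outside 152 x 222 x 62 mm (x, y, z), walls 4 mm thick, about 400 g. The counter to the left of the caddy, on the robot's side of the cup and tumbler, is free to put it on. It starts on the caddy and rests with its rim on the block's top face; when well placed it clears the seated balls by about 8 mm all round
- lid_handle (a point): middle of the cover's brass bar pull, 99 mm above its lower rim: a bar 100 mm long along the cover's y, 14 x 14 mm in section, on two posts 64 mm apart, with 30 mm clear under it; same axes as the cover
- tongs_grip (a point): the serving tongs, locked shut and stiff: a point on their axis 145 mm above the foot, on the 20 x 20 mm shaft, a good place to grip. The tongs are 176 mm long and about 110 g, the hinge at the top (160 to 176 mm from the foot) is 26 x 24 mm, the rubber jaws at the foot 30 x 30 mm and 34 mm high; z runs from foot to hinge. They start upright in the drying cup, jaws down
- tongs_foot (a point): the jaw end of the tongs: centre of the flat lower end; z points to the hinge end
- cup_rim (a point): white drying cup, 95 mm tall, 64 mm across outside and 58 mm inside, floor 5 mm thick: centre of its mouth. It does not move
- drytray: flat grey drying tray 240 x 170 mm (x, y) of soft ribbed silicone with a rim 15 mm high, floor 4 mm thick; origin under its centre. It does not move. The washed balls lie in it
- tumbler: clear glass tumbler, 76 mm across and 90 mm tall; origin under its foot; to be left alone
- jar: amber glass jar with a brass lid, 72 mm across and 105 mm tall; origin under its foot; to be left alone
- bowl: brass bowl, 130 mm across and 55 mm tall; origin under its foot; to be left alone
Things that resemble listed ones, but are neither listed nor needed, are in the scene too. What is shaped like the part that bears ball4_center but blue or red is not meant.

How it is judged:
By the outcome, as a careful person would: the job done as asked, in the order asked, and still so for the second after the job is handed in, with the robot touching nothing.
Of ball1, ball2, ball3, ball4, ball5, ball6 only 4 to 6 are there at a start; the rules pass over those that are not, and their reading is None.
At some moment in a run one of lid may be knocked a few centimetres aside while the robot is not near it.
Once in a run the grip may slacken for a moment while it holds something.
It also fails if it takes over 208 s, if anything falls off the work surface, if the arm or the gripper's body presses on something with over 40 N, if the wrist force passes 120 N, or if a joint passes its speed limit or range.

## Working session

There is one attempt and no reset: what is moved stays moved. The work goes in short steps, Python scripts to look and compute and a tool call to move; the robot and the scene stay as the last step left them, time stands still between calls to the robot, and variables do not carry over. Pictures are saved under pics/ and viewed, at most 14 in all, crops included, and the job is handed in when it is done.

Besides the shell and the picture viewer there is one more tool, called after "Call:" as name(argument=value, ...), one argument or row to a line, values as JSON. apply_moves: Moves the arm, as the interface text tells. Its arguments: {"type":"object","properties":{"commands":{"type":"array"}},"required":["commands"]}

```bash
mkdir -p pics; ls
cat > h.py <<'E'
import numpy as np, cv2
from plant import ctrl
def ray(s,p):
    T=np.array(s["T"]); d=np.array([(p[0]-s["cx"])/s["fx"],-(p[1]-s["cy"])/s["fy"],-1.])
    return T[:3,3],T[:3,:3]@d
def onz(s,p,z):
    o,d=ray(s,p); return o+d*(z-o[2])/d[2]
def proj(s,P):
    T=np.array(s["T"]); c=T[:3,:3].T@(np.array(P)-T[:3,3])
    return np.array([s["cx"]+s["fx"]*c[0]/-c[2], s["cy"]-s["fy"]*c[1]/-c[2]])
def save(s,n): cv2.imwrite("pics/"+n+".png",s["img"][:,:,::-1])
def tri(obs):
    A=np.zeros((3,3));b=np.zeros(3)
    for s,p in obs:
        o,d=ray(s,p);d=d/np.linalg.norm(d);M=np.eye(3)-np.outer(d,d);A+=M;b+=M@o
    return np.linalg.solve(A,b)
E
python3 - <<'E'
from h import *
print(ctrl.nose_length, ctrl.get_obs())
for n in ["scene","side","wrist"]:
    s=ctrl.snapshot(n); save(s,n+"0"); print(n,s.keys(),np.round(s["T"],3).tolist(),s["fx"],s["fy"],s["cx"],s["cy"])
    for t,z in [("ball1_center",.031),("well0",.03),("caddy_mid",.03),("pocket",.01),("lid_rim",.03),("lid_handle",.129),("tongs_grip",.15),("tongs_foot",.005),("cup_rim",.095),("drytray",0),("tumbler",0),("jar",0),("bowl",0)]:
        for r in ctrl.spot_point(s,t)[:8]:
            if r["score"]>.2: print(t,np.round(r["at"],1),round(r["score"],2),np.round(onz(s,r["at"],z),3))
E
```

```text
pics
0.017 {'clock': 0.0, 'joint_pos': array([ 9.07630002e+01,  2.05906459e+01,  6.34549696e-01, -2.19205033e-02,
       -7.01366069e+01, -1.65064898e+01]), 'qvel': array([-0.05047049, -0.00298088,  0.01172574, -0.00637965, -0.06972974,
       -0.08617459]), 'tau': array([ 6.21360687e-04, -5.82716238e+01,  2.93050647e+01,  6.99710146e+00,
        7.03025493e-03, -1.55522353e-04]), 'tool_pos': array([0.18304092, 0.6492247 , 0.24263181]), 'orientation': array([ 1.79905262e+02, -6.58442726e-03, -1.57509490e+01]), 'force': array([-0.02974775, -0.21518594, -0.23329999]), 'moment': array([ 0.00029619, -0.00672673, -0.01137433]), 'gripper_force': 0.0, 'opening': 0.08763360097825917}
scene dict_keys(['img', 'fx', 'fy', 'cx', 'cy', 'T', 'shot']) [[0.417, -0.765, 0.49, 1.017], [0.909, 0.359, -0.212, -0.195], [-0.014, 0.534, 0.845, 0.908], [0.0, 0.0, 0.0, 1.0]] 389.70101218410895 389.70101218410895 319.1918469434201 196.25462884252653
ball1_center [184.5 215.6] 0.61 [ 0.414 -0.317  0.031]
well0 [338.4 231.4] 0.98 [0.624 0.025 0.03 ]
well0 [286.3 255.6] 0.76 [ 0.629 -0.119  0.03 ]
well0 [314.2 2
[... 1012 characters left out ...]
01 ]
lid_rim [243.6 234.2] 0.48 [0.749 0.085 0.03 ]
lid_handle [304.  176.6] 0.69 [ 0.588 -0.052  0.129]
lid_handle [309.  151.7] 0.35 [ 0.58  -0.183  0.129]
tongs_grip [280.  286.8] 0.87 [0.616 0.374 0.15 ]
cup_rim [283.1 304.6] 0.61 [0.611 0.376 0.095]
drytray [334.2 171.3] 0.77 [ 0.5   -0.265  0.   ]
tumbler [269.8 286.6] 0.63 [0.661 0.244 0.   ]
jar [242.7 236.7] 0.93 [ 0.758  0.064 -0.   ]
bowl [250.1 194.5] 0.56 [ 0.765 -0.131  0.   ]
wrist dict_keys(['img', 'fx', 'fy', 'cx', 'cy', 'T', 'shot']) [[-0.271, 0.916, 0.297, 0.264], [-0.963, -0.258, -0.083, 0.626], [0.001, -0.308, 0.951, 0.385], [0.0, 0.0, 0.0, 1.0]] 347.39245058300816 347.39245058300816 323.19673632924525 193.87983258510388
```

View pics/scene0.png

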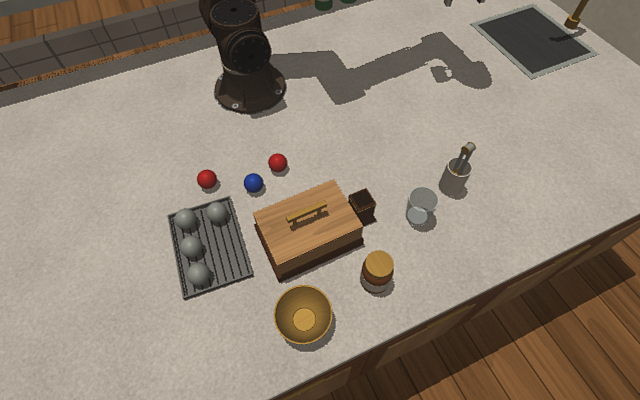

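View pics/side0.png

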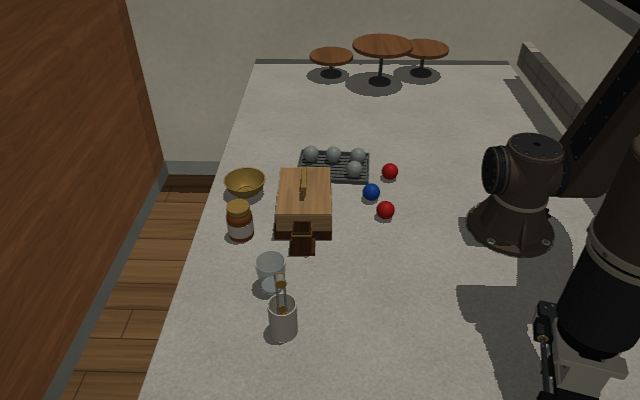

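The scene shows four steel balls in the tray at (186,220), (219,212), (191,246) and (199,273). There are red and blue look-alikes outside it, the lid is on the caddy, and the tongs are leaning in the cup at (455,178). I'll move the wrist camera over the lid.

Call:
apply_moves(
  commands=[
    [[4, -7, 2], -0.12, 0],
    [[8, -14, 5.6], -0.24, 0],
    [[12, -21, 5.6], -0.36, 0],
    [[16, -28, 5.6], -0.48, 0],
    [[20, -35, 5.6], -0.6, 0],
    [[24, -42, 5.6], -0.72, 0],
    [[28, -49, 5.6], -0.84, 0],
    [[32, -56, 5.6], -0.96, 0],
    [[36, -63, 5.6], -1.08, 0],
    [[40.7, -70, 5.6], -1.2, 0],
    [[40.7, -70, 5.6], -1.296, 0],
    [[40.7, -70, 5.6], -1.296, 0],
    [[40.7, -70, 5.6], -1.296, 0],
    [[40.7, -70, 5.6], -1.296, 0],
    [[40.7, -70, 5.6], -1.296, 0],
    [[40.7, -70, 5.6], -1.296, 0],
    [[40.7, -70, 5.6], -1.296, 0],
    [[40.7, -70, 5.6], -1.296, 0],
    [[40.7, -70, 5.6], -1.296, 0],
    [[40.7, -70, 5.6], -1.296, 0],
  ],
)

```text
clock: 3.77
tool_pos: [0.5915, -0.0538, 0.2994]
orientation: [180.0, -0.0, -90.1]
force: [-0.1, 1.2, -0.3]
opening: 0.0877
gripper_force: 0.0
```

Run:
```python
from h import *
o=ctrl.get_obs(); print(o["tool_pos"],o["orientation"],o["joint_pos"])
S={n:ctrl.snapshot(n) for n in ["scene","side","wrist"]}
save(S["wrist"],"w1"); 
for t,z in [("lid_handle",.129),("lid_rim",.03),("pocket",.01),("caddy_mid",.03),("ball1_center",.031),("drytray",0)]:
  for n,s in S.items():
    for r in ctrl.spot_point(s,t)[:6]:
        if r["score"]>.2: print(n,t,np.round(r["at"],1),round(r["score"],2),np.round(onz(s,r["at"],z),3))
for n,s in S.items():
    for r in ctrl.search_frame(s,"ball1_center"): print(n,np.round(r["at"],1),round(r["score"],2),np.round(onz(s,r["at"],.031),3))
```

```text
[ 0.59153054 -0.05382851  0.29940007] [ 1.79998333e+02 -3.63665024e-02 -9.01005109e+01] [ 1.36618721e+01  1.11870133e+01 -4.92352587e+00  3.63517206e-02
 -7.38997343e+01 -1.37724676e+01]
scene lid_handle [305.6 213.9] 0.66 [ 0.596 -0.048  0.129]
side lid_handle [304.2 178.2] 0.77 [ 0.587 -0.044  0.129]
side lid_handle [247.4 192.2] 0.68 [0.738 0.025 0.129]
wrist lid_handle [323.  186.3] 0.69 [ 0.592 -0.045  0.129]
scene pocket [358.  216.8] 0.91 [0.598 0.096 0.01 ]
scene pocket [306.3 210.9] 0.45 [ 0.524 -0.021  0.01 ]
side pocket [301.1 246.8] 0.96 [0.59  0.109 0.01 ]
wrist pocket [320.1 263. ] 0.93 [0.596 0.101 0.01 ]
scene caddy_mid [193.5 245.7] 0.41 [ 0.507 -0.318  0.03 ]
side caddy_mid [355.1 154.2] 0.7 [ 0.43  -0.326  0.03 ]
side caddy_mid [330.8 152.7] 0.44 [ 0.513 -0.333  0.03 ]
wrist caddy_mid [194.8 230.1] 0.69 [0.756 0.042 0.03 ]
scene ball1_center [184.9 216.5] 0.66 [ 0.417 -0.317  0.031]
side ball1_center [355.7 155.2] 0.76 [ 0.428 -0.318  0.031]
wrist ball1_center [197.1 227.5] 0.56 [0.752 0.038 0.031]
scene drytray [208.7 243.2] 0.86 [ 0.5   -0.285  0.   ]
side drytray [333.  168.3] 0.59 [ 0.504 -0.283  0.   ]
scene [182.2 216.9] 0.73 [ 0.415 -0.323  0.031]
side [355.3 152.9] 0.74 [ 0.429 -0.333  0.031]
side [304.6 238.3] 0.36 [0.58  0.098 0.031]
```

View pics/w1.png

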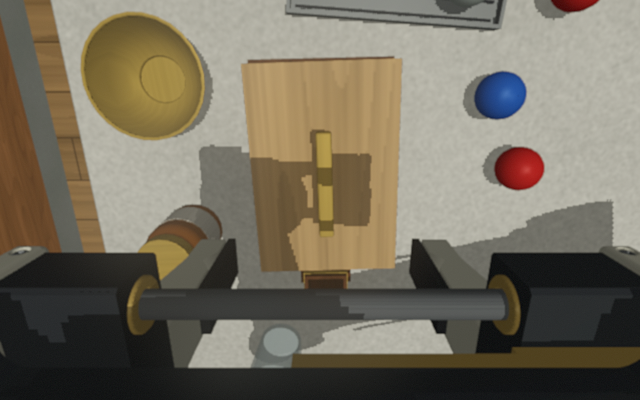

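The wrist view shows the bar from (320,133) to (327,234), the lid-top corners at about (243,63), (402,58), (396,268) and (260,272), and the pocket at (325,282).

Run:
```python
from h import *
s=ctrl.snapshot("wrist")
for p,z in [((320,132),.136),((327,234),.136),((243,63),.092),((402,58),.092),((396,268),.092),((260,272),.092),((303,271),.08),((349,270),.08),((348,290),.08),((308,291),.08)]: print(p,np.round(onz(s,p,z),4))
S={n:ctrl.snapshot(n) for n in ["scene","side"]}
# steel balls: grey blobs brighter? use circles
for n,s,roi in [("scene",S["scene"],(150,185,260,310)),("side",S["side"],(285,135,385,190))]:
    x0,y0,x1,y1=roi; c=s["img"][y0:y1,x0:x1][:,:,::-1]
    c=cv2.resize(c,None,fx=5,fy=5,interpolation=cv2.INTER_CUBIC); cv2.imwrite(f"pics/z_{n}.png",c)
for p in [(186,220),(219,212),(191,246),(199,273)]: print("ball",np.round(onz(S["scene"],p,.031),3))
for p in [(310,154),(333,154),(359,155),(354,169)]: print("ball side",np.round(onz(S["side"],p,.031),3))
```

```text
(320, 132) [ 0.593  -0.0932  0.136 ]
(327, 234) [0.5866 0.0037 0.136 ]
(243, 63) [ 0.6656 -0.1516  0.092 ]
(402, 58) [ 0.5165 -0.156   0.092 ]
(396, 268) [0.5078 0.0658 0.092 ]
(260, 272) [0.662  0.0709 0.092 ]
(303, 271) [0.6139 0.0767 0.08  ]
(349, 270) [0.5599 0.0754 0.08  ]
(348, 290) [0.5605 0.1025 0.08  ]
(308, 291) [0.6084 0.1038 0.08  ]
ball [ 0.428 -0.316  0.031]
ball [ 0.442 -0.232  0.031]
ball [ 0.506 -0.324  0.031]
ball [ 0.583 -0.324  0.031]
ball side [ 0.584 -0.322  0.031]
ball side [ 0.505 -0.324  0.031]
ball side [ 0.417 -0.32   0.031]
ball side [ 0.436 -0.236  0.031]
```

Call:
apply_moves(
  commands=[
    [[-0.15, 0.9, -3], 0.035, 0],
    [[-0.15, 0.9, -6], 0.035, 0],
    [[-0.15, 0.9, -9], 0.035, 0],
    [[-0.15, 0.9, -11], 0.035, 0],
    [[-0.15, 0.9, -13], 0.035, 0],
    [[-0.15, 0.9, -14.5], 0.035, 0],
    [[-0.15, 0.9, -15.5], 0.035, 0],
    [[-0.15, 0.9, -16.3], 0.035, 0],
    [[-0.15, 0.9, -16.8], 0.035, 0],
    [[-0.15, 0.9, -16.8], 0.035, 0],
    [[-0.15, 0.9, -16.8], 0.035, 0],
    [[-0.15, 0.9, -16.8], 0.035, 0],
  ],
)

```text
clock: 6.12
tool_pos: [0.5893, -0.0413, 0.1325]
orientation: [-179.9, 0.0, -88.0]
force: [-0.1, 0.3, 0.3]
opening: 0.0876
gripper_force: 0.0
```

Run:
```python
from h import *
o=ctrl.get_obs(); print(o["tool_pos"],o["orientation"],o["force"])
s=ctrl.snapshot("wrist");save(s,"w2"); print([ (np.round(r["at"],1),r["score"],np.round(onz(s,r["at"],.129),3)) for r in ctrl.spot_point(s,"lid_handle")][:2], proj(s,o["tool_pos"]))
```

```text
[ 0.5892595  -0.04127578  0.13248156] [-1.79915306e+02  7.58413234e-03 -8.79846819e+01] [-0.14547587  0.30817159  0.32555403]
[(array([319.1, 262.4]), 0.67, array([ 0.592, -0.045,  0.129]))] [323.60934691 274.43525339]
```

View pics/w2.png

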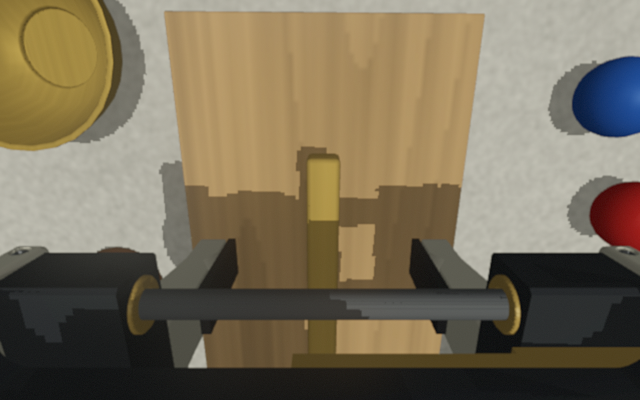

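The bar lies straight between the fingers, so I'll close, lift a little and check.

Call:
apply_moves(
  commands=[
    [[0, 0, 0], 0, 1],
    [[0, 0, 0], 0, 1],
    [[0, 0, 0], 0, 1],
    [[0, 0, 0], 0, 1],
    [[0, 0, 0], 0, 1],
    [[0, 0, 0], 0, 1],
    [[0, 0, 0], 0, 1],
    [[0, 0, 0], 0, 1],
    [[0, 0, 0], 0, 1],
    [[0, 0, 0], 0, 1],
    [[0, 0, 0.5], 0, 1],
    [[0, 0, 1], 0, 1],
    [[0, 0, 2], 0, 1],
    [[0, 0, 3], 0, 1],
    [[0, 0, 4.5], 0, 1],
    [[0, 0, 6], 0, 1],
    [[0, 0, 8], 0, 1],
    [[0, 0, 10], 0, 1],
    [[0, 0, 10], 0, 1],
    [[0, 0, 10], 0, 1],
  ],
)

```text
clock: 7.88
tool_pos: [0.589, -0.0411, 0.2329]
orientation: [-179.8, 0.1, -88.0]
force: [-0.3, -1.2, -6.0]
opening: 0.0134
gripper_force: 30.0
```

Call:
apply_moves(
  commands=[
    [[-0.5, 1, 0], 0, 1],
    [[-1.3, 3, 0], 0, 1],
    [[-2.5, 5.5, 0], 0, 1],
    [[-3.8, 8.5, 0], 0, 1],
    [[-5.2, 11.5, 0], 0, 1],
    [[-6.6, 14.5, 0], 0, 1],
    [[-8, 17.5, 0], 0, 1],
    [[-9.4, 20.5, 0], 0, 1],
    [[-10.8, 23.5, 0], 0, 1],
    [[-12, 26.5, 0], 0, 1],
    [[-13, 29, 0], 0, 1],
    [[-13.7, 30.5, -1], 0, 1],
    [[-14, 31, -3], 0, 1],
    [[-14, 31, -5], 0, 1],
    [[-14, 31, -7], 0, 1],
    [[-14, 31, -9], 0, 1],
    [[-14, 31, -10.5], 0, 1],
    [[-14, 31, -11.5], 0, 1],
    [[-14, 31, -12], 0, 1],
    [[-14, 31, -12], 0, 1],
  ],
)

```text
clock: 9.55
tool_pos: [0.4478, 0.2682, 0.1112]
orientation: [179.9, -0.1, -88.0]
force: [0.3, 0.0, -2.9]
opening: 0.0136
gripper_force: 30.0
```

Call:
apply_moves(
  commands=[
    [[0, 0, -0.3], 0, 1],
    [[0, 0, -0.5], 0, 1],
    [[0, 0, -0.7], 0, 1],
    [[0, 0, -0.8], 0, 1],
    [[0, 0, -0.9], 0, 1],
    [[0, 0, -0.9], 0, 1],
    [[0, 0, -0.9], 0, 1],
  ],
)

```text
clock: 10.13
tool_pos: [0.4485, 0.2692, 0.1069]
orientation: [-179.9, 0.1, -87.9]
force: [-21.0, -4.0, 39.4]
opening: 0.0134
gripper_force: 30.0
```

Call:
apply_moves(
  commands=[
    [[0, 0, 0.2], 0, 1],
    [[0, 0, 0.3], 0, 1],
    [[0, 0, 0.3], 0, 1],
    [[0, 0, 0.3], 0, 1],
  ],
)

```text
clock: 10.47
tool_pos: [0.4487, 0.2692, 0.107]
orientation: [-180.0, 0.1, -88.0]
force: [-9.8, 0.9, 17.0]
opening: 0.0136
gripper_force: 30.0
```

Run:
```python
from h import *
s=ctrl.snapshot("side");save(s,"s3")
c=cv2.resize(s["img"][150:400,220:460][:,:,::-1],None,fx=2.3,fy=2.3);cv2.imwrite("pics/s3.png",c)
```

```text
(no output)
```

View pics/s3.png

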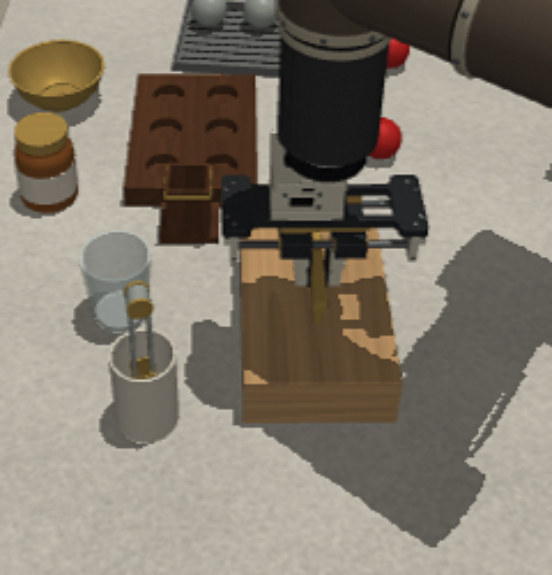

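The lid stands flat on the counter, and the caddy's six wells are visible and empty. I'll release it and go to look at the tray.

Call:
apply_moves(
  commands=[
    [[0, 0, 0.2], 0, 1],
    [[0, 0, 0.2], 0, 0.8],
    [[0, 0, 0.2], 0, 0],
    [[0, 0, 0.2], 0, 0],
    [[0, 0, 0.2], 0, 0],
    [[0, 0, 0.2], 0, 0],
    [[0, 0, 0.2], 0, 0],
    [[0, 0, 0.2], 0, 0],
    [[0, 0, 0.2], 0, 0],
    [[0, 0, 0.2], 0, 0],
    [[0, 0, 2], 0, 0],
    [[0, 0, 5], 0, 0],
    [[0, 0, 9], 0, 0],
    [[0, 0, 13], 0, 0],
    [[0, 0, 17], 0, 0],
  ],
)

```text
clock: 11.77
tool_pos: [0.4484, 0.2682, 0.2775]
orientation: [180.0, -0.0, -88.0]
force: [0.4, 2.3, -0.2]
opening: 0.0871
gripper_force: 0.0
```

Call:
apply_moves(
  commands=[
    [[0.5, -4, 2], 0, 0],
    [[1, -8, 2], 0, 0],
    [[1.5, -12, 2], 0, 0],
    [[2, -16, 2], 0, 0],
    [[2.5, -20, 2], 0, 0],
    [[3, -24, 2], 0, 0],
    [[3.5, -28, 2], 0, 0],
    [[4, -32, 2], 0, 0],
    [[4.5, -36, 2], 0, 0],
    [[5, -40, 2], 0, 0],
    [[5, -44, 2], 0, 0],
    [[5, -48, 2], 0, 0],
    [[5, -51, 2], 0, 0],
    [[5, -53, 2], 0, 0],
    [[5, -53, 2], 0, 0],
    [[5, -53, 2], 0, 0],
    [[5, -53, 2], 0, 0],
    [[5, -53, 2], 0, 0],
  ],
)

```text
clock: 13.27
tool_pos: [0.4987, -0.2606, 0.2957]
orientation: [-180.0, 0.0, -88.0]
force: [-0.1, -0.2, 0.3]
opening: 0.0877
gripper_force: 0.0
```

Run:
```python
from h import *
o=ctrl.get_obs(); print(o["tool_pos"],o["orientation"],o["opening"])
s=ctrl.snapshot("wrist");save(s,"w4")
for r in ctrl.spot_point(s,"ball1_center"): print("ball",np.round(r["at"],1),round(r["score"],2),np.round(onz(s,r["at"],.031),3))
for n in ["scene","side","wrist"]:
  s=ctrl.snapshot(n)
  for t,z in [("well0",.03),("caddy_mid",.03),("pocket",.01),("lid_rim",0),("lid_handle",.099)]:
    for r in ctrl.spot_point(s,t)[:7]:
        if r["score"]>.3: print(n,t,np.round(r["at"],1),round(r["score"],2),np.round(onz(s,r["at"],z),3))
  if n=="scene": cv2.imwrite("pics/sc4.png",cv2.resize(s["img"][140:320,150:430][:,:,::-1],None,fx=2.8,fy=2.8))
```

```text
[ 0.49872983 -0.26061669  0.29566488] [-1.79987794e+02  4.98982308e-03 -8.79513035e+01] 0.0877277053672636
ball [391.5 105.8] 0.62 [ 0.423 -0.322  0.031]
scene well0 [301.3 219.5] 0.88 [ 0.553 -0.046  0.03 ]
scene well0 [312.7 245.4] 0.75 [ 0.632 -0.05   0.03 ]
scene well0 [341.9 232.3] 0.64 [0.63  0.032 0.03 ]
scene well0 [277.5 229.4] 0.63 [ 0.553 -0.112  0.03 ]
scene well0 [285.9 256.3] 0.61 [ 0.631 -0.121  0.03 ]
scene well0 [325.5 206.9] 0.56 [0.545 0.026 0.03 ]
scene caddy_mid [309.5 234.1] 0.66 [ 0.6   -0.044  0.03 ]
scene pocket [358.2 214.1] 0.92 [0.591 0.1   0.01 ]
scene pocket [286.  256.5] 0.66 [ 0.622 -0.119  0.01 ]
scene lid_handle [392.  132.7] 0.62 [0.446 0.273 0.099]
scene lid_handle [311.3 244.6] 0.49 [ 0.659 -0.063  0.099]
side well0 [291.1 205.7] 0.89 [ 0.628 -0.042  0.03 ]
side well0 [292.2 219.9] 0.88 [0.62  0.022 0.03 ]
side well0 [317.1 223.2] 0.86 [0.548 0.034 0.03 ]
side well0 [293.1 194.6] 0.84 [ 0.625 -0.095  0.03 ]
side well0 [317.5 190.5] 0.62 [ 0.552 -0.118  0.03 ]
side well0 [316.  208.5] 0.57 [ 0.554 -0.031  0.03 ]
side caddy_mid [306.8 207.5] 0.59 [ 0.581 -0.035  0.03 ]
side pocket [299.4 244.6] 0.66 [0.595 0.101 0.01 ]
side lid_rim [358.4 269.2] 0.32 [0.436 0.178 0.   ]
side lid_handle [359.3 267.4] 0.91 [0.443 0.265 0.099]
wrist well0 [278.  307.8] 0.97 [ 0.553 -0.048  0.03 ]
wrist well0 [280.1 352.2] 0.93 [0.551 0.027 0.03 ]
wrist well0 [277.1 265.8] 0.91 [ 0.554 -0.113  0.03 ]
wrist well0 [225.9 309.4] 0.8 [ 0.625 -0.043  0.03 ]
wrist well0 [222.2 350. ] 0.6 [0.634 0.026 0.03 ]
wrist caddy_mid [251.3 309.9] 0.75 [ 0.59  -0.043  0.03 ]
```

View pics/w4.png

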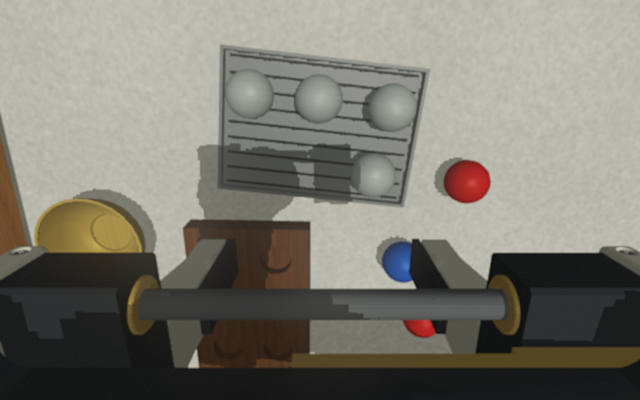

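View pics/sc4.png

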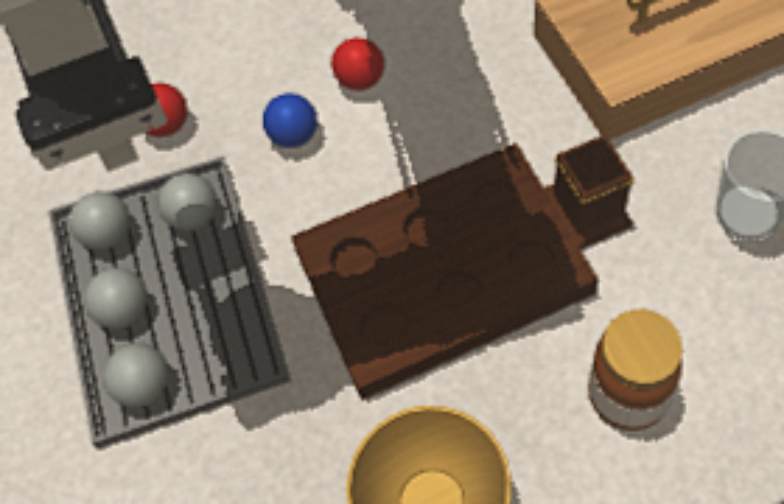

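The wrist view shows four steel balls at (250,94), (319,99), (392,107) and (374,175). The scene crop confirms there are only these four, and that the wells are clear. Next I'll fit the caddy pose and the ball centres.

Run:
```python
from h import *
from scipy.optimize import least_squares
W=[(.553,-.046),(.632,-.05),(.63,.032),(.553,-.112),(.631,-.121),(.545,.026),(.628,-.042),(.62,.022),(.548,.034),(.625,-.095),(.552,-.118),(.554,-.031),(.553,-.048),(.551,.027),(.554,-.113),(.625,-.043),(.634,.026)]
W=np.array(W); P=np.array([(.591,.1),(.595,.101),(.596,.101),(.59,.105)])
G=np.array([(i,j) for i in(-.036,.036) for j in(-.072,0,.072)])
def M(p,Q): c,s=np.cos(p[2]),np.sin(p[2]); return Q@np.array([[c,s],[-s,c]])+p[:2]
def f(p):
    g=M(p,G); d=W[:,None]-g[None]; k=np.argmin((d**2).sum(2),1); 
    return np.r_[(W-g[k]).ravel(),(P-M(p,np.array([[0,.152]]))).ravel()]
r=least_squares(f,[.59,-.043,.02],loss="soft_l1",f_scale=.004); print(r.x,np.degrees(r.x[2]),np.round(M(r.x,G),4),M(r.x,np.array([[0,.152]])))
s=ctrl.snapshot("wrist"); g=cv2.cvtColor(s["img"],cv2.COLOR_RGB2GRAY)
c=cv2.HoughCircles(cv2.GaussianBlur(g,(3,3),0),cv2.HOUGH_GRADIENT,1,40,param1=120,param2=12,minRadius=20,maxRadius=28)
for q in c[0]: 
    if q[1]<210 and 220<q[0]<490: print(q,np.round(onz(s,q[:2],.031),4))
```

```text
[ 0.59006081 -0.04535854 -0.01039032] -0.5953212781164756 [[ 0.5533 -0.117 ]
 [ 0.5541 -0.045 ]
 [ 0.5548  0.027 ]
 [ 0.6253 -0.1177]
 [ 0.6261 -0.0457]
 [ 0.6268  0.0263]] [[0.59164011 0.10663326]]
[318.5  99.5  25.2] [ 0.5062 -0.3266  0.031 ]
[466.5 183.5  23.6] [ 0.3234 -0.2343  0.031 ]
[246.5  94.5  27.4] [ 0.5872 -0.3291  0.031 ]
[390.5 109.5  27.4] [ 0.424  -0.3184  0.031 ]
[373.5 176.5  22.9] [ 0.4371 -0.2391  0.031 ]
```

Call:
apply_moves(
  commands=[
    [[-2, -1.5, -2], 0.12, 0],
    [[-4, -3, -4], 0.24, 0],
    [[-6, -4.5, -6], 0.36, 0],
    [[-7.5, -5.9, -8], 0.48, 0],
    [[-7.5, -5.9, -10], 0.6, 0],
    [[-7.5, -5.9, -12], 0.72, 0],
    [[-7.5, -5.9, -14], 0.785, 0],
    [[-7.5, -5.9, -15.5], 0.785, 0],
    [[-7.5, -5.9, -16], 0.785, 0],
    [[-7.5, -5.9, -16], 0.785, 0],
    [[-7.5, -5.9, -16], 0.785, 0],
    [[-7.5, -5.9, -16], 0.785, 0],
    [[-7.5, -5.9, -16], 0.785, 0],
    [[-7.5, -5.9, -16], 0.785, 0],
  ],
)

```text
clock: 15.48
tool_pos: [0.4242, -0.3205, 0.1365]
orientation: [-180.0, -0.1, -43.0]
force: [0.3, 0.3, -0.4]
opening: 0.0875
gripper_force: 0.0
```

```bash
cat > b.py <<'E'
from h import *
import sys
def look(name=None):
    o=ctrl.get_obs(); print(np.round(o["tool_pos"],4),np.round(o["orientation"],1))
    s=ctrl.snapshot("wrist")
    if name: save(s,name)
    g=cv2.cvtColor(s["img"],cv2.COLOR_RGB2GRAY)
    c=cv2.HoughCircles(cv2.GaussianBlur(g,(3,3),0),cv2.HOUGH_GRADIENT,1,40,param1=120,param2=14,minRadius=20,maxRadius=60)
    if c is not None:
        for q in c[0][:6]: print(q,np.round(onz(s,q[:2],.031),4))
    for r in ctrl.spot_point(s,"ball1_center")[:4]: print("net",np.round(r["at"],1),round(r["score"],2),np.round(onz(s,r["at"],.031),4))
    return s
if __name__=="__main__": look(sys.argv[1])
E
python3 b.py w5
```

```text
[ 0.4242 -0.3205  0.1365] [-1.8e+02 -1.0e-01 -4.3e+01]
[308.5 189.5  59.4] [ 0.4375 -0.3185  0.031 ]
[237.5 118.5  50.5] [ 0.5086 -0.3181  0.031 ]
[98.5 86.5 56.1] [ 0.5874 -0.2649  0.031 ]
[157.5 122.5  59.4] [ 0.5449 -0.2752  0.031 ]
[200.5 184.5  44.9] [ 0.4947 -0.2628  0.031 ]
[122.5 158.5  58.3] [ 0.546  -0.2365  0.031 ]
net [321.7 202.5] 0.98 [ 0.4233 -0.3187  0.031 ]
```

View pics/w5.png

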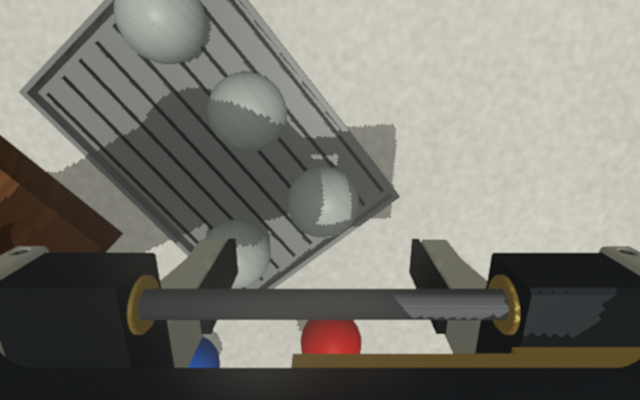

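Ball 1 is at (322,202), centred between the fingers, and ball 4 is clear of the left finger. I'll grasp it.

Call:
apply_moves(
  commands=[
    [[-0.1, 0.1, -3], 0, 0],
    [[-0.1, 0.1, -6], 0, 0],
    [[-0.1, 0.1, -8], 0, 0],
    [[-0.1, 0.1, -9.3], 0, 0],
    [[-0.1, 0.1, -10.1], 0, 0],
    [[-0.1, 0.1, -10.1], 0, 0],
    [[-0.1, 0.1, -10.1], 0, 1],
    [[-0.1, 0.1, -10.1], 0, 1],
    [[-0.1, 0.1, -10.1], 0, 1],
    [[-0.1, 0.1, -10.1], 0, 1],
    [[-0.1, 0.1, -10.1], 0, 1],
    [[-0.1, 0.1, -10.1], 0, 1],
    [[-0.1, 0.1, -10.1], 0, 1],
    [[-0.1, 0.1, -9], 0, 1],
    [[-0.1, 0.1, -7], 0, 1],
    [[-0.1, 0.1, -4], 0, 1],
    [[-0.1, 0.1, -1], 0, 1],
    [[-0.1, 0.1, 0], 0, 1],
  ],
)

```text
clock: 17.08
tool_pos: [0.4243, -0.3202, 0.1396]
orientation: [-179.9, -0.3, -43.0]
force: [0.7, 0.4, -0.0]
opening: 0.0527
gripper_force: 30.0
```

Call:
apply_moves(
  commands=[
    [[1, 1.3, 0], 0, 1],
    [[2.5, 3.4, 0], 0, 1],
    [[4.5, 6, 0], 0, 1],
    [[6.5, 9, 0], 0, 1],
    [[8.7, 12, 0], 0, 1],
    [[11, 15, 0], 0, 1],
    [[13.2, 18, 0], 0, 1],
    [[15.4, 21, 0], 0, 1],
    [[17.5, 24, 0], 0, 1],
    [[19, 26, 0], 0, 1],
    [[20.2, 27.4, 0], 0, 1],
    [[20.2, 27.4, -1], 0, 1],
    [[20.2, 27.4, -2], 0, 1],
    [[20.2, 27.4, -2.5], 0, 1],
    [[20.2, 27.4, -2.5], 0, 1],
    [[20.2, 27.4, -2.5], 0, 1],
    [[20.2, 27.4, -2.5], 0, 1],
  ],
)

```text
clock: 18.5
tool_pos: [0.6245, -0.0462, 0.1109]
orientation: [-180.0, -0.0, -43.1]
force: [-0.2, -0.5, -0.9]
opening: 0.0529
gripper_force: 30.0
```

Run:
```python
from h import *
o=ctrl.get_obs(); print(o["tool_pos"],o["orientation"],o["opening"],o["gripper_force"])
s=ctrl.snapshot("wrist");save(s,"w6")
for t,z in [("well0",.03),("caddy_mid",.03),("pocket",.01),("ball1_center",o["tool_pos"][2]-.003)]:
    for r in ctrl.spot_point(s,t)[:7]: print(t,np.round(r["at"],1),round(r["score"],2),np.round(onz(s,r["at"],z),3))
```

```text
[ 0.62450426 -0.04619205  0.11090498] [-1.79994675e+02 -1.60630541e-02 -4.30712274e+01] 0.05286791562800198 29.999763071537018
well0 [320.  209.9] 0.75 [ 0.627 -0.046  0.03 ]
well0 [320.5 331.6] 0.6 [0.554 0.022 0.03 ]
caddy_mid [356.5 247.1] 0.57 [ 0.589 -0.045  0.03 ]
ball1_center [323.1 268. ] 0.76 [ 0.625 -0.047  0.108]
```

View pics/w6.png

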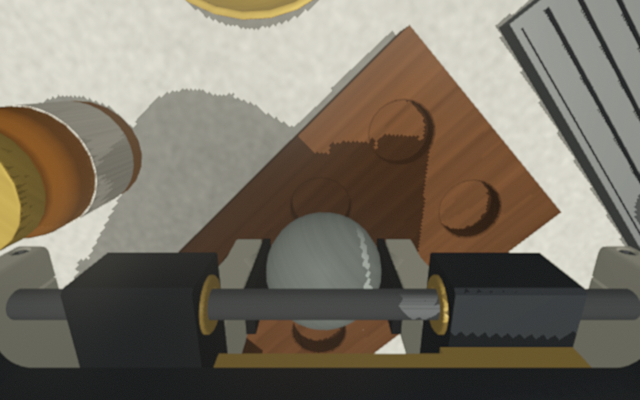

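The ball is held centrally at (323,268), straight over its well at (320,205). I'll lower and release it.

Call:
apply_moves(
  commands=[
    [[0.1, 0, -1], 0, 1],
    [[0.2, 0, -2.5], 0, 1],
    [[0.2, 0, -4], 0, 1],
    [[0.2, 0, -5], 0, 1],
    [[0.2, 0, -5.4], 0, 1],
    [[0.2, 0, -5.7], 0, 1],
    [[0.2, 0, -5.7], 0, 1],
    [[0.2, 0, -5.7], 0, 1],
  ],
)

```text
clock: 19.42
tool_pos: [0.627, -0.0453, 0.054]
orientation: [-180.0, -0.0, -43.0]
force: [0.2, -0.3, -0.7]
opening: 0.0527
gripper_force: 30.0
```

Call:
apply_moves(
  commands=[
    [[0, 0, -0.2], 0, 1],
    [[0, 0, -0.3], 0, 1],
    [[0, 0, -0.3], 0, 0.8],
    [[0, 0, -0.3], 0, 0.3],
    [[0, 0, -0.3], 0, 0.25],
    [[0, 0, -0.3], 0, 0.25],
    [[0, 0, -0.3], 0, 0.25],
    [[0, 0, -0.3], 0, 0.25],
    [[0, 0, 1], 0, 0.25],
    [[0, 0, 3], 0, 0.25],
    [[0, 0, 6], 0, 0],
    [[0, 0, 9], 0, 0],
  ],
)

```text
clock: 20.42
tool_pos: [0.6259, -0.0454, 0.1437]
orientation: [179.9, 0.1, -43.0]
force: [1.1, -0.0, -0.4]
opening: 0.0742
gripper_force: 0.0
```

Call:
apply_moves(
  commands=[
    [[-3, -3, 0], 0, 0],
    [[-6, -6, 0], 0, 0],
    [[-8.8, -9, 0], 0, 0],
    [[-11.7, -12, 0], 0, 0],
    [[-14.6, -15, 0], 0, 0],
    [[-17, -17.5, 0], 0, 0],
    [[-18.8, -19.1, 0], 0, 0],
    [[-18.8, -19.1, -0.5], 0, 0],
    [[-18.8, -19.1, -0.5], 0, 0],
    [[-18.8, -19.1, -0.5], 0, 0],
    [[-18.8, -19.1, -0.5], 0, 0],
    [[-18.8, -19.1, -0.5], 0, 0],
    [[-18.8, -19.1, -0.5], 0, 0],
  ],
)

```text
clock: 21.5
tool_pos: [0.4393, -0.2358, 0.1385]
orientation: [180.0, 0.0, -42.9]
force: [-0.5, -0.0, 0.2]
opening: 0.0877
gripper_force: 0.0
```

Run:
```python
from h import *
from b import look
look("w7")
for n in ["scene","side"]:
    s=ctrl.snapshot(n)
    for r in ctrl.spot_point(s,"ball1_center")[:6]: print(n,np.round(r["at"],1),round(r["score"],2),np.round(onz(s,r["at"],.031),3),np.round(onz(s,r["at"],.047),3))
```

```text
[ 0.4393 -0.2358  0.1385] [180.    0.  -42.9]
[417.5 118.5  58.3] [ 0.4377 -0.3254  0.031 ]
[350.5  37.5  45. ] [ 0.5088 -0.3255  0.031 ]
[337.5 191.5  49.5] [ 0.4361 -0.2481  0.031 ]
[389.5 147.5  56.1] [ 0.4352 -0.2979  0.031 ]
[195.5 144.5  58.3] [ 0.5319 -0.1972  0.031 ]
[254.5  98.5  58.3] [ 0.525  -0.2514  0.031 ]
scene [311.7 238.1] 0.64 [ 0.613 -0.044  0.031] [ 0.62  -0.047  0.047]
side [289.2 199.9] 0.56 [ 0.635 -0.068  0.031] [ 0.633 -0.048  0.047]
```

```bash
cat >> b.py <<'E'
def refine(P,z=.031,s=None,rng=.02):
    """circle-edge score over ball positions around P, via projected sphere contour"""
    s=s or ctrl.snapshot("wrist"); im=cv2.GaussianBlur(s["img"],(3,3),0).astype(np.float32)
    gx=np.array([cv2.Sobel(im[:,:,k],cv2.CV_32F,1,0) for k in range(3)]);gy=np.array([cv2.Sobel(im[:,:,k],cv2.CV_32F,0,1) for k in range(3)])
    T=np.array(s["T"]);best=[];a=np.linspace(0,2*np.pi,72,endpoint=False)
    for dx in np.arange(-rng,rng+1e-9,.0015):
        for dy in np.arange(-rng,rng+1e-9,.0015):
            C=np.array([P[0]+dx,P[1]+dy,z]);v=T[:3,3]-C;D=np.linalg.norm(v);v/=D;R=.027
            u=np.cross(v,[1,0,0]);u/=np.linalg.norm(u);w=np.cross(v,u);rr=R*np.sqrt(1-(R/D)**2);c=C+v*R*R/D
            pts=np.array([proj(s,c+rr*(np.cos(t)*u+np.sin(t)*w)) for t in a]);pc=pts.mean(0)
            ok=(pts[:,0]>1)&(pts[:,0]<638)&(pts[:,1]>1)&(pts[:,1]<240)
            if ok.sum()<20: continue
            q=pts[ok];i=np.round(q).astype(int);n=(q-pc)/np.linalg.norm(q-pc,axis=1)[:,None]
            g=np.abs(gx[:,i[:,1],i[:,0]]*n[:,0]+gy[:,i[:,1],i[:,0]]*n[:,1]).max(0)
            best.append((np.minimum(g,80).mean(),C[0],C[1],*pc,ok.sum()))
    best.sort(reverse=True); b=np.array(best[:6]); print("refine",np.round(b.mean(0),4),"std",np.round(b[:,1:3].std(0),4)); return b.mean(0)
E
python3 - <<'E'
from b import *
s=ctrl.snapshot("wrist")
for p in [(.438,-.237),(.506,-.3255),(.585,-.326)]: refine(p,s=s)
E
```

```text
refine [ 4.678560e+01  4.335000e-01 -2.442000e-01  3.352521e+02  1.970427e+02
  7.200000e+01] std [0.0073 0.0095]
refine [ 5.127790e+01  5.075000e-01 -3.258000e-01  3.510789e+02  3.748250e+01
  5.716670e+01] std [0.0007 0.002 ]
refine [ 30.1309   0.5665  -0.3182 278.6434 -29.6788  21.6667] std [0.0017 0.0011]
```

View pics/w7.png

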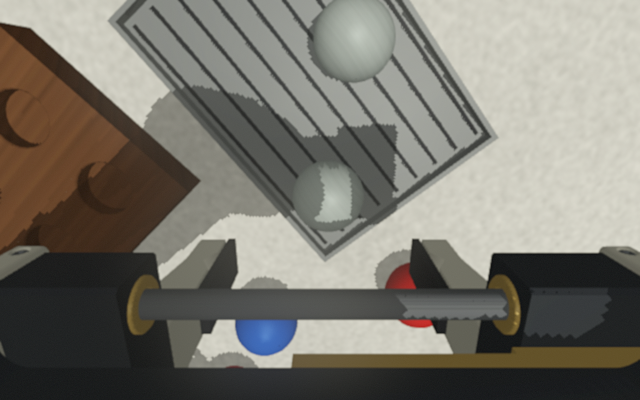

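Ball 4 is at (328,196) and the fingers have room around it. It needs about −2 and −5 mm of correction before the grasp.

Call:
apply_moves(
  commands=[
    [[-0.2, -0.5, -3], 0, 0],
    [[-0.2, -0.5, -6], 0, 0],
    [[-0.2, -0.5, -8], 0, 0],
    [[-0.2, -0.5, -9.5], 0, 0],
    [[-0.2, -0.5, -10.3], 0, 0],
    [[-0.2, -0.5, -10.3], 0, 0],
    [[-0.2, -0.5, -10.3], 0, 1],
    [[-0.2, -0.5, -10.3], 0, 1],
    [[-0.2, -0.5, -10.3], 0, 1],
    [[-0.2, -0.5, -10.3], 0, 1],
    [[-0.2, -0.5, -10.3], 0, 1],
    [[-0.2, -0.5, -10.3], 0, 1],
    [[-0.2, -0.5, -10.3], 0, 1],
    [[-0.2, -0.5, -9], 0, 1],
    [[-0.2, -0.5, -7], 0, 1],
    [[-0.2, -0.5, -4], 0, 1],
    [[-0.2, -0.5, -1], 0, 1],
    [[-0.2, -0.5, 0], 0, 1],
  ],
)

```text
clock: 23.35
tool_pos: [0.4383, -0.2419, 0.1425]
orientation: [-179.9, -0.3, -43.0]
force: [1.7, -0.7, -2.5]
opening: 0.0526
gripper_force: 30.0
```

Call:
apply_moves(
  commands=[
    [[0.7, 1.2, 0], 0, 1],
    [[1.8, 3, 0], 0, 1],
    [[3.3, 5.5, 0], 0, 1],
    [[5, 8.3, 0], 0, 1],
    [[6.7, 11.2, 0], 0, 1],
    [[8.4, 14, 0], 0, 1],
    [[9.9, 16.5, 0], 0, 1],
    [[11, 18.5, 0], 0, 1],
    [[11.7, 19.5, 0], 0, 1],
    [[11.7, 19.5, -1], 0, 1],
    [[11.7, 19.5, -2.7], 0, 1],
    [[11.7, 19.5, -2.7], 0, 1],
    [[11.7, 19.5, -2.7], 0, 1],
    [[11.7, 19.5, -2.7], 0, 1],
  ],
)

```text
clock: 24.52
tool_pos: [0.5534, -0.0471, 0.1117]
orientation: [180.0, 0.0, -43.1]
force: [0.5, -0.7, -0.9]
opening: 0.0528
gripper_force: 30.0
```

```bash
cat > w.py <<'E'
from h import *
import sys
o=ctrl.get_obs(); print(o["tool_pos"],o["orientation"],o["opening"],o["gripper_force"])
s=ctrl.snapshot("wrist");save(s,sys.argv[1])
for t,z in [("well0",.03),("caddy_mid",.03),("pocket",.01),("ball1_center",o["tool_pos"][2]-.003)]:
    for r in ctrl.spot_point(s,t)[:7]: print(t,np.round(r["at"],1),round(r["score"],2),np.round(onz(s,r["at"],z),3))
E
python3 w.py w8
```

```text
[ 0.55337903 -0.04707945  0.11169989] [ 1.79965676e+02  6.88750818e-03 -4.30517854e+01] 0.0528117313405141 29.999822080135345
well0 [401.4 141.3] 0.83 [ 0.554 -0.117  0.03 ]
well0 [323.5 208.1] 0.78 [ 0.555 -0.049  0.03 ]
well0 [320.9  45.6] 0.68 [ 0.631 -0.118  0.03 ]
well0 [171.4 206. ] 0.57 [0.626 0.025 0.03 ]
well0 [323.9 267.1] 0.56 [ 0.521 -0.018  0.03 ]
caddy_mid [284.2 171.3] 0.9 [ 0.591 -0.048  0.03 ]
ball1_center [236.9 132. ] 0.94 [ 0.625 -0.066  0.109]
```

Call:
apply_moves(
  commands=[
    [[0.1, 0, -1], 0, 1],
    [[0.1, 0, -2.5], 0, 1],
    [[0.1, 0, -4], 0, 1],
    [[0.1, 0, -5], 0, 1],
    [[0.1, 0, -5.6], 0, 1],
    [[0.1, 0, -5.9], 0, 1],
    [[0.1, 0, -5.9], 0, 1],
    [[0.1, 0, -5.9], 0, 0.8],
    [[0.1, 0, -5.9], 0, 0.25],
    [[0.1, 0, -5.9], 0, 0.25],
    [[0.1, 0, -5.9], 0, 0.25],
    [[0.1, 0, -5.9], 0, 0.25],
    [[0.1, 0, -5.9], 0, 0.25],
    [[0.1, 0, -4.5], 0, 0.25],
    [[0.1, 0, -2.5], 0, 0.25],
    [[0.1, 0, 0], 0, 0],
    [[0.1, 0, 3], 0, 0],
  ],
)

```text
clock: 26.18
tool_pos: [0.5536, -0.0464, 0.1413]
orientation: [179.9, 0.1, -43.0]
force: [1.6, 0.0, -0.4]
opening: 0.0745
gripper_force: 0.0
```

Call:
apply_moves(
  commands=[
    [[-0.7, -4, 0], 0, 0],
    [[-1.4, -8, 0], 0, 0],
    [[-2.1, -12, 0], 0, 0],
    [[-2.8, -16, 0], 0, 0],
    [[-3.5, -20, 0], 0, 0],
    [[-4.2, -24, 0], 0, 0],
    [[-4.8, -27, 0], 0, 0],
    [[-4.8, -27.9, 0], 0, 0],
    [[-4.8, -27.9, 0], 0, 0],
    [[-4.8, -27.9, 0], 0, 0],
    [[-4.8, -27.9, 0], 0, 0],
    [[-4.8, -27.9, 0], 0, 0],
  ],
)

```text
clock: 27.18
tool_pos: [0.507, -0.3242, 0.1416]
orientation: [-180.0, 0.0, -42.9]
force: [0.1, 0.1, 0.2]
opening: 0.0876
gripper_force: 0.0
```

Run:
```python
from b import *
s=look("w9"); refine((.507,-.3258),s=s); refine((.585,-.326),s=s)
```

```text
[ 0.507  -0.3242  0.1416] [-180.     0.   -42.9]
[237.5 130.5  58.3] [ 0.586  -0.3142  0.031 ]
[323.5 182.5  48.3] [ 0.5154 -0.333   0.031 ]
[342.5 295.5  58.3] [ 0.4322 -0.2774  0.031 ]
[356.5 229.5  58.3] [ 0.4695 -0.3258  0.031 ]
[273.5 110.5  58.3] [ 0.5782 -0.3431  0.031 ]
[303.5 283.5  56.1] [ 0.4629 -0.2614  0.031 ]
refine [ 42.7511   0.506   -0.326  325.2459 197.1369  72.    ] std [0.0089 0.0057]
refine [ 40.6086   0.5862  -0.3292 251.2422 115.1766  72.    ] std [0.0036 0.0006]
```

Call:
apply_moves(
  commands=[
    [[0, -0.1, -3], 0, 0],
    [[0, -0.1, -6], 0, 0],
    [[0, -0.1, -8], 0, 0],
    [[0, -0.1, -9.7], 0, 0],
    [[0, -0.1, -10.6], 0, 0],
    [[0, -0.1, -10.6], 0, 0],
    [[0, -0.1, -10.6], 0, 1],
    [[0, -0.1, -10.6], 0, 1],
    [[0, -0.1, -10.6], 0, 1],
    [[0, -0.1, -10.6], 0, 1],
    [[0, -0.1, -10.6], 0, 1],
    [[0, -0.1, -10.6], 0, 1],
    [[0, -0.1, -10.6], 0, 1],
    [[0, -0.1, -9.5], 0, 1],
    [[0, -0.1, -7], 0, 1],
    [[0, -0.1, -4], 0, 1],
    [[0, -0.1, -1], 0, 1],
    [[0, -0.1, 0], 0, 1],
  ],
)

```text
clock: 28.78
tool_pos: [0.5084, -0.3273, 0.1468]
orientation: [-179.9, -0.3, -43.0]
force: [1.2, -0.8, -1.3]
opening: 0.053
gripper_force: 30.0
```

Call:
apply_moves(
  commands=[
    [[0.7, 1.2, 0], 0, 1],
    [[1.8, 3, 0], 0, 1],
    [[3.3, 5.7, 0], 0, 1],
    [[5, 8.6, 0], 0, 1],
    [[6.7, 11.6, 0], 0, 1],
    [[8.4, 14.5, 0], 0, 1],
    [[10, 17.5, 0], 0, 1],
    [[11.3, 19.6, 0], 0, 1],
    [[12, 20.8, 0], 0, 1],
    [[12, 20.8, -1], 0, 1],
    [[12, 20.8, -3], 0, 1],
    [[12, 20.8, -3], 0, 1],
    [[12, 20.8, -3], 0, 1],
    [[12, 20.8, -3], 0, 1],
  ],
)

```text
clock: 29.95
tool_pos: [0.6263, -0.119, 0.1117]
orientation: [180.0, 0.0, -43.1]
force: [0.1, -0.9, -0.7]
opening: 0.0528
gripper_force: 30.0
```

```bash
python3 w.py w10
```

```text
[ 0.62633783 -0.11904638  0.11172967] [ 1.79960908e+02  1.44795368e-02 -4.30541063e+01] 0.05280158468035426 29.99975234270096
well0 [316.7 205.8] 0.63 [ 0.632 -0.119  0.03 ]
```

Call:
apply_moves(
  commands=[
    [[0.1, 0.1, -1], 0, 1],
    [[0.1, 0.1, -2.5], 0, 1],
    [[0.1, 0.1, -4], 0, 1],
    [[0.1, 0.1, -5], 0, 1],
    [[0.1, 0.1, -5.6], 0, 1],
    [[0.1, 0.1, -5.9], 0, 1],
    [[0.1, 0.1, -5.9], 0, 1],
    [[0.1, 0.1, -5.9], 0, 0.8],
    [[0.1, 0.1, -5.9], 0, 0.25],
    [[0.1, 0.1, -5.9], 0, 0.25],
    [[0.1, 0.1, -5.9], 0, 0.25],
    [[0.1, 0.1, -5.9], 0, 0.25],
    [[0.1, 0.1, -5.9], 0, 0.25],
    [[0.1, 0.1, -4.5], 0, 0.25],
    [[0.1, 0.1, -2.5], 0, 0.25],
    [[0.1, 0.1, 0], 0, 0],
    [[0.1, 0.1, 3], 0, 0],
  ],
)

```text
clock: 31.62
tool_pos: [0.6265, -0.1172, 0.141]
orientation: [179.9, 0.1, -43.0]
force: [0.1, 1.2, 1.0]
opening: 0.0742
gripper_force: 0.0
```

Call:
apply_moves(
  commands=[
    [[-0.8, -4, 0], 0, 0],
    [[-1.6, -8, 0], 0, 0],
    [[-2.4, -12, 0], 0, 0],
    [[-3.2, -16, 0], 0, 0],
    [[-4, -20, 0], 0, 0],
    [[-4.1, -21, 0], 0, 0],
    [[-4.1, -21, 0], 0, 0],
    [[-4.1, -21, 0], 0, 0],
    [[-4.1, -21, 0], 0, 0],
    [[-4.1, -21, 0], 0, 0],
  ],
)

```text
clock: 32.45
tool_pos: [0.587, -0.3262, 0.1416]
orientation: [-180.0, 0.0, -42.9]
force: [-0.6, 0.6, 0.9]
opening: 0.0877
gripper_force: 0.0
```

Run:
```python
from b import *
s=look("w11"); refine((.585,-.328),s=s)
s=ctrl.snapshot("scene"); cv2.imwrite("pics/sc11.png",cv2.resize(s["img"][130:320,150:490][:,:,::-1],None,fx=2.3,fy=2.3))
```

```text
[ 0.587  -0.3262  0.1416] [-180.     0.   -42.9]
[328.5 198.5  57.2] [ 0.5835 -0.3291  0.031 ]
[327.5 300.5  52.8] [ 0.5172 -0.2668  0.031 ]
[362.5 229.5  58.3] [ 0.5463 -0.3312  0.031 ]
[459.5 311.5  59.4] [ 0.4322 -0.3419  0.031 ]
[244.5 272.5  58.3] [ 0.5834 -0.2351  0.031 ]
[395.5 301.5  52.7] [ 0.4773 -0.3082  0.031 ]
refine [ 40.72     0.5892  -0.328  322.3276 194.1382  72.    ] std [0.0078 0.0007]
```

View pics/sc11.png

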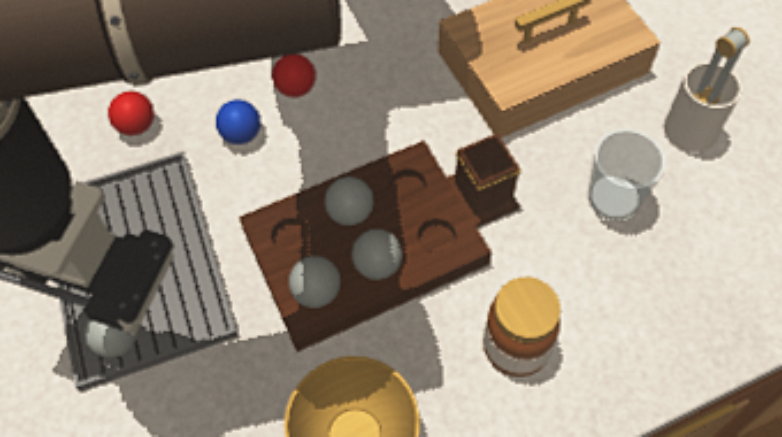

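Three balls are seated (crop pixels (349,200), (378,254), (313,281)), and the lid is still flat on the counter. Next is the last ball, for the well at (290,235).

Call:
apply_moves(
  commands=[
    [[-0.1, -0.2, -3], 0, 0],
    [[-0.1, -0.2, -6], 0, 0],
    [[-0.1, -0.2, -8], 0, 0],
    [[-0.1, -0.2, -9.7], 0, 0],
    [[-0.1, -0.2, -10.6], 0, 0],
    [[-0.1, -0.2, -10.6], 0, 0],
    [[-0.1, -0.2, -10.6], 0, 1],
    [[-0.1, -0.2, -10.6], 0, 1],
    [[-0.1, -0.2, -10.6], 0, 1],
    [[-0.1, -0.2, -10.6], 0, 1],
    [[-0.1, -0.2, -10.6], 0, 1],
    [[-0.1, -0.2, -10.6], 0, 1],
    [[-0.1, -0.2, -10.6], 0, 1],
    [[-0.1, -0.2, -9.5], 0, 1],
    [[-0.1, -0.2, -7], 0, 1],
    [[-0.1, -0.2, -4], 0, 1],
    [[-0.1, -0.2, -1], 0, 1],
    [[-0.1, -0.2, 0], 0, 1],
  ],
)

```text
clock: 34.1
tool_pos: [0.5875, -0.3303, 0.1472]
orientation: [-179.9, -0.3, -43.0]
force: [1.4, -0.5, 0.2]
opening: 0.0528
gripper_force: 30.0
```

Call:
apply_moves(
  commands=[
    [[-0.2, 1.2, 0], 0, 1],
    [[-0.5, 3, 0], 0, 1],
    [[-0.9, 5.7, 0], 0, 1],
    [[-1.3, 8.6, 0], 0, 1],
    [[-1.8, 11.6, 0], 0, 1],
    [[-2.2, 14.5, 0], 0, 1],
    [[-2.7, 17.5, 0], 0, 1],
    [[-3, 19.8, 0], 0, 1],
    [[-3.2, 21.1, 0], 0, 1],
    [[-3.2, 21.1, -1], 0, 1],
    [[-3.2, 21.1, -3], 0, 1],
    [[-3.2, 21.1, -3], 0, 1],
    [[-3.2, 21.1, -3], 0, 1],
    [[-3.2, 21.1, -3], 0, 1],
  ],
)

```text
clock: 35.27
tool_pos: [0.5536, -0.119, 0.1115]
orientation: [179.9, 0.0, -43.1]
force: [-0.3, 0.4, -1.4]
opening: 0.0528
gripper_force: 30.0
```

```bash
python3 w.py w12
```

```text
[ 0.55362675 -0.11902861  0.1114974 ] [ 1.79948201e+02  2.18616121e-02 -4.30513206e+01] 0.05276097353367148 29.999716579914093
well0 [320.1 212.3] 0.95 [ 0.554 -0.117  0.03 ]
well0 [107.6 270. ] 0.59 [0.627 0.026 0.03 ]
caddy_mid [213.  240.7] 0.74 [ 0.59  -0.048  0.03 ]
ball1_center [158.  211.8] 0.65 [ 0.625 -0.086  0.108]
```

Call:
apply_moves(
  commands=[
    [[0, 0.1, -1], 0, 1],
    [[0, 0.1, -2.5], 0, 1],
    [[0, 0.1, -4], 0, 1],
    [[0, 0.1, -5], 0, 1],
    [[0, 0.1, -5.6], 0, 1],
    [[0, 0.1, -5.9], 0, 1],
    [[0, 0.1, -5.9], 0, 1],
    [[0, 0.1, -5.9], 0, 0.8],
    [[0, 0.1, -5.9], 0, 0.25],
    [[0, 0.1, -5.9], 0, 0.25],
    [[0, 0.1, -5.9], 0, 0.25],
    [[0, 0.1, -5.9], 0, 0.25],
    [[0, 0.1, -5.9], 0, 0.25],
    [[0, 0.1, -4.5], 0, 0.25],
    [[0, 0.1, -2.5], 0, 0.25],
    [[0, 0.1, 0], 0, 0],
    [[0, 0.1, 4], 0, 0],
    [[0, 0.1, 8], 0, 0],
    [[0, 0.1, 12], 0, 0],
    [[0, 0.1, 16], 0, 0],
  ],
)

```text
clock: 37.18
tool_pos: [0.5531, -0.1173, 0.2736]
orientation: [-180.0, 0.0, -43.0]
force: [2.3, 0.5, -0.4]
opening: 0.0866
gripper_force: 0.0
```

Call:
apply_moves(
  commands=[
    [[-1, 4, 0], -0.12, 0],
    [[-2, 8, 0], -0.24, 0],
    [[-3, 12, 0], -0.36, 0],
    [[-4, 16, 0], -0.48, 0],
    [[-5.2, 20, 0], -0.6, 0],
    [[-6.5, 24, 0], -0.72, 0],
    [[-8, 28, 0], -0.785, 0],
    [[-9.5, 32, 0], -0.785, 0],
    [[-10.7, 36, 0], -0.785, 0],
    [[-10.7, 38.7, 0], -0.785, 0],
    [[-10.7, 38.7, 0], -0.785, 0],
    [[-10.7, 38.7, 0], -0.785, 0],
    [[-10.7, 38.7, 0], -0.785, 0],
    [[-10.7, 38.7, 0], -0.785, 0],
    [[-10.7, 38.7, 0], -0.785, 0],
    [[-10.7, 38.7, 0], -0.785, 0],
    [[-10.7, 38.7, 0], -0.785, 0],
    [[-10.7, 38.7, 0], -0.785, 0],
  ],
)

```text
clock: 38.68
tool_pos: [0.4469, 0.269, 0.2717]
orientation: [-180.0, 0.0, -88.1]
force: [0.4, 0.3, -0.4]
opening: 0.0879
gripper_force: 0.0
```

Run:
```python
from h import *
o=ctrl.get_obs(); print(o["tool_pos"],o["orientation"])
for n in ["scene","side","wrist"]:
  s=ctrl.snapshot(n)
  for r in ctrl.spot_point(s,"lid_handle")[:2]: print(n,np.round(r["at"],1),round(r["score"],2),np.round(onz(s,r["at"],.099),3))
  if n=="side":
    for r in ctrl.spot_point(s,"ball1_center")[:6]: print("ball",np.round(r["at"],1),round(r["score"],2),np.round(onz(s,r["at"],.047),3))
    sd=s
  if n=="wrist":
    hsv=cv2.cvtColor(s["img"],cv2.COLOR_RGB2HSV); save(s,"w13")
    a=cv2.resize(s["img"],(400,250)); b=cv2.resize(sd["img"][140:320,200:420],(400,327)); cv2.imwrite("pics/w13c.png",np.vstack([a,b])[:,:,::-1])
```

```text
[0.4469376  0.26898504 0.27168222] [-1.79991106e+02  9.73256910e-03 -8.80593378e+01]
scene [391.6 134.7] 0.97 [0.452 0.268 0.099]
side [355.6 263.8] 0.86 [0.451 0.254 0.099]
ball [290.5 200.5] 0.67 [ 0.629 -0.045  0.047]
wrist [319.  169.5] 0.72 [0.451 0.263 0.099]
```

View pics/w13c.png

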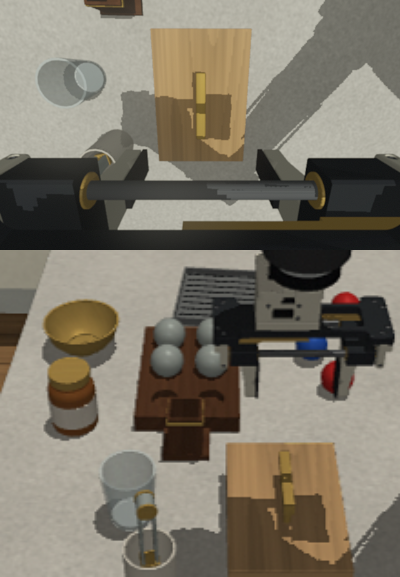

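All four balls are seated and the lid stands straight in the wrist view, with its bar at about (321,117) to (321,217) full-size. I'll fit the caddy and lid rectangles for accurate yaws.

```bash
cat > r.py <<'E'
from h import *
from scipy.optimize import minimize
def prep(s):
    im=cv2.GaussianBlur(s["img"],(3,3),0).astype(np.float32)
    g=[np.hypot(cv2.Sobel(im[:,:,k],cv2.CV_32F,1,0),cv2.Sobel(im[:,:,k],cv2.CV_32F,0,1)) for k in range(3)]
    return s,cv2.GaussianBlur(np.minimum(np.max(g,0),150),(3,3),0)
def corners(p,hx,hy): 
    c,t=np.cos(p[2]),np.sin(p[2]); R=np.array([[c,-t],[t,c]])
    return np.array([(hx,hy),(-hx,hy),(-hx,-hy),(hx,-hy)])@R.T+p[:2]
def score(p,hx,hy,z,pr,edges):
    C=corners(p,hx,hy);v=[]
    for s,g in pr:
        for e in edges:
            a,b=C[e],C[(e+1)%4]; u=np.linspace(.04,.96,60)[:,None]
            q=np.array([proj(s,(*x,z)) for x in a+u*(b-a)],np.float32)
            v.append(cv2.remap(g,q[:,0].reshape(-1,1),q[:,1].reshape(-1,1),cv2.INTER_LINEAR).mean())
    return np.mean(v)
def fit(p0,hx,hy,z,pr,edges=(0,1,2,3),rng=(.014,.014,.07)):
    best=(-1,None)
    rg=np.random.default_rng(0)
    c=[np.array(p0)+rg.uniform(-1,1,3)*rng for _ in range(150)]+[np.array(p0)]
    sc=sorted(((score(p,hx,hy,z,pr,edges),tuple(p)) for p in c),reverse=True)[:5]
    out=[]
    for _,p in sc:
        r=minimize(lambda d:-score(np.array(p)+d*np.array([.004,.004,.02]),hx,hy,z,pr,edges),np.zeros(3),method="Nelder-Mead",options=dict(initial_simplex=np.vstack([np.zeros(3),np.eye(3)]),maxiter=70))
        out.append((-r.fun,*(np.array(p)+r.x*np.array([.004,.004,.02]))))
    out.sort(reverse=True); 
    for q in out[:2]: print("  score %.1f x %.4f y %.4f yaw %.2f"%(q[0],q[1],q[2],np.degrees(q[3])))
    return out[0][1:]
E
python3 - <<'E'
from r import *
P={n:prep(ctrl.snapshot(n)) for n in ["scene","side","wrist"]}
for n in ["scene","side"]:
    print("caddy",n); fit((.59,-.046,0),.081,.116,.03,[P[n]])
print("both");fit((.59,-.046,0),.081,.116,.03,[P["scene"],P["side"]])
for n in ["scene","side","wrist"]:
    print("lid",n); fit((.449,.265,.035),.076,.111,.062,[P[n]])
print("all");fit((.449,.265,.035),.076,.111,.062,list(P.values()))
E
```

```text
caddy scene
  score 121.4 x 0.5908 y -0.0460 yaw 1.16
  score 121.4 x 0.5908 y -0.0460 yaw 1.15
caddy side
  score 99.6 x 0.5904 y -0.0459 yaw 0.40
  score 99.6 x 0.5905 y -0.0458 yaw 0.46
both
  score 110.2 x 0.5906 y -0.0460 yaw 0.93
  score 110.2 x 0.5906 y -0.0458 yaw 0.94
lid scene
  score 117.8 x 0.4485 y 0.2652 yaw 1.90
  score 117.8 x 0.4485 y 0.2652 yaw 1.91
lid side
  score 100.4 x 0.4481 y 0.2667 yaw 1.75
  score 100.4 x 0.4481 y 0.2667 yaw 1.75
lid wrist
  score 116.1 x 0.4491 y 0.2635 yaw 1.83
  score 116.1 x 0.4491 y 0.2635 yaw 1.84
all
  score 109.5 x 0.4489 y 0.2636 yaw 1.87
  score 109.5 x 0.4489 y 0.2636 yaw 1.87
```

Call:
apply_moves(
  commands=[
    [[0.2, -0.4, -3], 0, 0],
    [[0.2, -0.4, -6], 0, 0],
    [[0.2, -0.4, -9], 0, 0],
    [[0.2, -0.4, -12], 0, 0],
    [[0.2, -0.4, -14], 0, 0],
    [[0.2, -0.4, -15.5], 0, 0],
    [[0.2, -0.4, -16.5], 0, 0],
    [[0.2, -0.4, -17], 0, 0],
    [[0.2, -0.4, -17], 0, 0],
    [[0.2, -0.4, -17], 0, 0],
    [[0.2, -0.4, -17], 0, 1],
    [[0.2, -0.4, -17], 0, 1],
    [[0.2, -0.4, -17], 0, 1],
    [[0.2, -0.4, -17], 0, 1],
    [[0.2, -0.4, -17], 0, 1],
    [[0.2, -0.4, -17], 0, 1],
    [[0.2, -0.4, -17], 0, 1],
    [[0.2, -0.4, -17], 0, 1],
    [[0.2, -0.4, -17], 0, 1],
    [[0.2, -0.4, -17], 0, 1],
  ],
)

```text
clock: 40.85
tool_pos: [0.4487, 0.2656, 0.1015]
orientation: [180.0, -0.0, -88.0]
force: [0.6, 0.2, -1.1]
opening: 0.0266
gripper_force: 0.0
```

Call:
apply_moves(
  commands=[
    [[0, 0, 0.5], 0, 1],
    [[0, 0, 1], 0, 1],
    [[0, 0, 2], 0, 1],
    [[0, 0, 3.5], 0, 1],
    [[0, 0, 5], 0, 1],
    [[0, 0, 7], 0, 1],
    [[0, 0, 9], 0, 1],
    [[0, 0, 11], 0, 1],
    [[0, 0, 13], 0, 1],
    [[0, 0, 14], 0, 1],
    [[0, 0, 14], 0, 1],
    [[0, 0, 14], 0, 1],
    [[0, 0, 14], 0, 1],
  ],
)

```text
clock: 41.93
tool_pos: [0.4479, 0.2651, 0.2402]
orientation: [179.9, -0.1, -88.0]
force: [0.0, -1.0, -4.6]
opening: 0.0136
gripper_force: 30.0
```

Call:
apply_moves(
  commands=[
    [[0.5, -1, 0], 0, 1],
    [[1.3, -3, 0], -0.016, 1],
    [[2.5, -5.5, 0], -0.016, 1],
    [[3.9, -8.5, 0], -0.016, 1],
    [[5.3, -11.6, 0], -0.016, 1],
    [[6.7, -14.7, 0], -0.016, 1],
    [[8.1, -17.8, 0], -0.016, 1],
    [[9.5, -20.8, 0], -0.016, 1],
    [[10.8, -23.8, 0], -0.016, 1],
    [[12, -26.4, 0], -0.016, 1],
    [[13, -28.6, 0], -0.016, 1],
    [[13.8, -30.2, 0], -0.016, 1],
    [[14.2, -31, 0], -0.016, 1],
    [[14.2, -31, 0], -0.016, 1],
    [[14.2, -31, -1.5], -0.016, 1],
    [[14.2, -31, -3], -0.016, 1],
    [[14.2, -31, -3], -0.016, 1],
    [[14.2, -31, -3], -0.016, 1],
    [[14.2, -31, -3], -0.016, 1],
    [[14.2, -31, -3], -0.016, 1],
  ],
)

```text
clock: 43.6
tool_pos: [0.5912, -0.0439, 0.2126]
orientation: [-179.9, 0.0, -88.9]
force: [0.5, 0.3, -5.2]
opening: 0.0136
gripper_force: 30.0
```

Run:
```python
from r import *
o=ctrl.get_obs(); print(o["tool_pos"],o["orientation"],o["opening"],o["force"])
P={n:prep(ctrl.snapshot(n)) for n in ["scene","side"]}
for z in [.150,.155,.160,.165,.17,.175]:
    print(z); fit((.5906,-.046,.016),.076,.111,z,list(P.values()))
s=P["side"][0]; t=P["scene"][0]
a=cv2.resize(s["img"][110:270,220:400],None,fx=2.2,fy=2.2); b=cv2.resize(t["img"][130:290,230:410],None,fx=2.2,fy=2.2)
cv2.imwrite("pics/hov.png",np.hstack([a,b])[:,:,::-1])
```

```text
[ 0.59116717 -0.04391702  0.21258393] [-1.79915935e+02  1.51219655e-03 -8.88653136e+01] 0.013628513469747092 [ 0.48963424  0.30763076 -5.24741445]
0.15
  score 81.2 x 0.5879 y -0.0412 yaw 0.30
  score 81.2 x 0.5880 y -0.0413 yaw 0.27
0.155
  score 93.5 x 0.5887 y -0.0425 yaw 0.87
  score 93.5 x 0.5886 y -0.0425 yaw 0.82
0.16
  score 109.1 x 0.5896 y -0.0439 yaw 1.32
  score 109.1 x 0.5895 y -0.0440 yaw 1.28
0.165
  score 113.5 x 0.5901 y -0.0444 yaw 1.53
  score 113.5 x 0.5901 y -0.0444 yaw 1.53
0.17
  score 101.2 x 0.5902 y -0.0453 yaw 1.90
  score 101.2 x 0.5902 y -0.0453 yaw 1.90
0.175
  score 92.1 x 0.5899 y -0.0468 yaw 2.15
  score 92.1 x 0.5898 y -0.0468 yaw 2.15
```

View pics/hov.png

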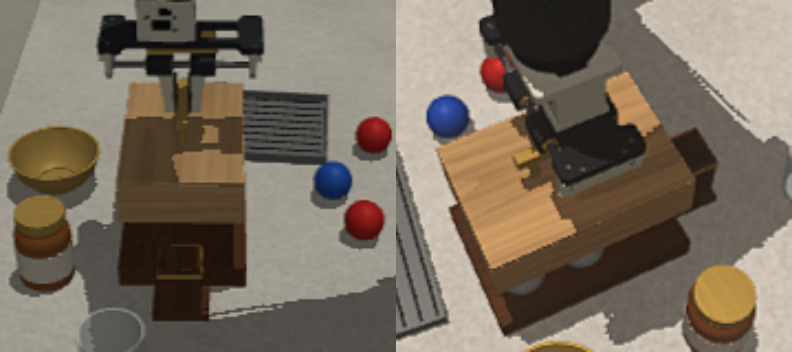

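The lid hangs level above the caddy, within about 2 mm and 0.6° of square. I'll make a small correction and lower it.

Call:
apply_moves(
  commands=[
    [[0, -0.15, -0.5], -0.008, 1],
    [[0, -0.15, -1.5], -0.008, 1],
    [[0, -0.15, -2.5], -0.008, 1],
    [[0, -0.15, -3.5], -0.008, 1],
    [[0, -0.15, -4.5], -0.008, 1],
    [[0, -0.15, -5.3], -0.008, 1],
    [[0, -0.15, -5.9], -0.008, 1],
    [[0, -0.15, -6.3], -0.008, 1],
    [[0, -0.15, -6.5], -0.008, 1],
    [[0, -0.15, -6.5], -0.008, 1],
    [[0, -0.15, -6.5], -0.008, 1],
  ],
)

```text
clock: 44.62
tool_pos: [0.5909, -0.0458, 0.1469]
orientation: [-180.0, -0.0, -89.4]
force: [0.3, -0.2, -4.6]
opening: 0.0135
gripper_force: 30.0
```

Call:
apply_moves(
  commands=[
    [[0, 0, -0.2], 0, 1],
    [[0, 0, -0.3], 0, 1],
    [[0, 0, -0.4], 0, 1],
    [[0, 0, -0.4], 0, 1],
    [[0, 0, -0.4], 0, 1],
  ],
)

```text
clock: 45.03
tool_pos: [0.5907, -0.0459, 0.1426]
orientation: [-180.0, 0.0, -89.4]
force: [0.4, 0.4, -4.6]
opening: 0.0134
gripper_force: 30.0
```

Call:
apply_moves(
  commands=[
    [[0, 0, -0.1], 0, 1],
    [[0, 0, -0.15], 0, 1],
    [[0, 0, -0.2], 0, 1],
    [[0, 0, -0.2], 0, 1],
    [[0, 0, -0.2], 0, 1],
  ],
)

```text
clock: 45.45
tool_pos: [0.5908, -0.0459, 0.141]
orientation: [-180.0, -0.0, -89.4]
force: [-2.1, 0.1, 0.6]
opening: 0.0134
gripper_force: 30.0
```

```bash
cat > lidchk.py <<'E'
from r import *
P={n:prep(ctrl.snapshot(n)) for n in ["scene","side"]}
print("lid");fit((.5906,-.046,.016),.076,.111,.092,list(P.values()))
for n in P: print(n); fit((.5906,-.046,.016),.076,.111,.092,[P[n]])
E
python3 lidchk.py
```

```text
lid
  score 117.3 x 0.5888 y -0.0460 yaw 1.23
  score 117.3 x 0.5888 y -0.0460 yaw 1.24
scene
  score 111.7 x 0.5909 y -0.0459 yaw 0.39
  score 111.7 x 0.5909 y -0.0459 yaw 0.43
side
  score 124.1 x 0.5884 y -0.0435 yaw 1.26
  score 124.1 x 0.5884 y -0.0435 yaw 1.25
```

Call:
apply_moves(
  commands=[
    [[0, 0, 0], 0, 0.9],
    [[0, 0, 0], 0, 0.7],
    [[0, 0, 0], 0, 0.5],
    [[0, 0, 0], 0, 0.3],
    [[0, 0, 0], 0, 0],
    [[0, 0, 0], 0, 0],
    [[0, 0, 0], 0, 0],
    [[0, 0, 0], 0, 0],
    [[0, 0, 0], 0, 0],
    [[0, 0, 0], 0, 0],
    [[0, 0, 0], 0, 0],
    [[0, 0, 2], 0, 0],
    [[0, 0, 5], 0, 0],
    [[0, 0, 9], 0, 0],
    [[0, 0, 13], 0, 0],
    [[0, 2, 16], 0, 0],
    [[0, 5, 16], 0, 0],
    [[0, 9, 16], 0, 0],
    [[0, 13, 16], 0, 0],
    [[-2, 17, 16], 0, 0],
  ],
)

```text
clock: 47.22
tool_pos: [0.5733, 0.1233, 0.3001]
orientation: [-180.0, -0.0, -89.4]
force: [1.3, 1.0, -0.0]
opening: 0.088
gripper_force: 0.0
```

```bash
python3 lidchk.py
python3 - <<'E'
from h import *
o=ctrl.get_obs(); print(o["tool_pos"],o["joint_pos"])
for n in ["scene","side","wrist"]:
  s=ctrl.snapshot(n)
  for t,z in [("tongs_grip",.15),("tongs_foot",.005),("cup_rim",.095),("pocket",.01)]:
    for r in ctrl.spot_point(s,t)[:2]: print(n,t,np.round(r["at"],1),round(r["score"],2),np.round(onz(s,r["at"],z),3))
  if n=="scene": a=cv2.resize(s["img"][120:220,420:500],(400,500))
  if n=="side": b=cv2.resize(s["img"][265:345,255:315],(375,500))
cv2.imwrite("pics/t1.png",np.hstack([a,b])[:,:,::-1])
E
```

```text
lid
  score 137.9 x 0.5995 y -0.0435 yaw 0.48
  score 137.9 x 0.5995 y -0.0435 yaw 0.47
scene
  score 143.3 x 0.6001 y -0.0434 yaw 0.60
  score 143.3 x 0.6000 y -0.0434 yaw 0.61
side
  score 135.0 x 0.5984 y -0.0432 yaw 0.81
  score 135.0 x 0.5984 y -0.0432 yaw 0.77
[0.5705243  0.12588692 0.30047672] [ 3.15712608e+01  1.02146959e+01 -5.96217293e+00 -5.80598527e-02
 -7.38050864e+01 -3.06663520e+01]
scene tongs_grip [466.  153.2] 0.57 [0.617 0.374 0.15 ]
scene tongs_grip [309.7 214.4] 0.46 [ 0.612 -0.044  0.15 ]
scene cup_rim [457.1 163.1] 0.81 [0.605 0.375 0.095]
side tongs_grip [280.7 287.7] 0.57 [0.614 0.376 0.15 ]
side cup_rim [283.4 304.6] 0.79 [0.611 0.376 0.095]
side cup_rim [333.9 170.2] 0.65 [ 0.503 -0.135  0.095]
side pocket [301.4 247.2] 0.77 [0.589 0.111 0.01 ]
wrist tongs_foot [284.3 364.6] 0.5 [0.63  0.459 0.005]
wrist cup_rim [285.1 363.4] 0.9 [0.617 0.37  0.095]
wrist pocket [309.6 139.6] 0.57 [0.589 0.105 0.01 ]
```

View pics/t1.png

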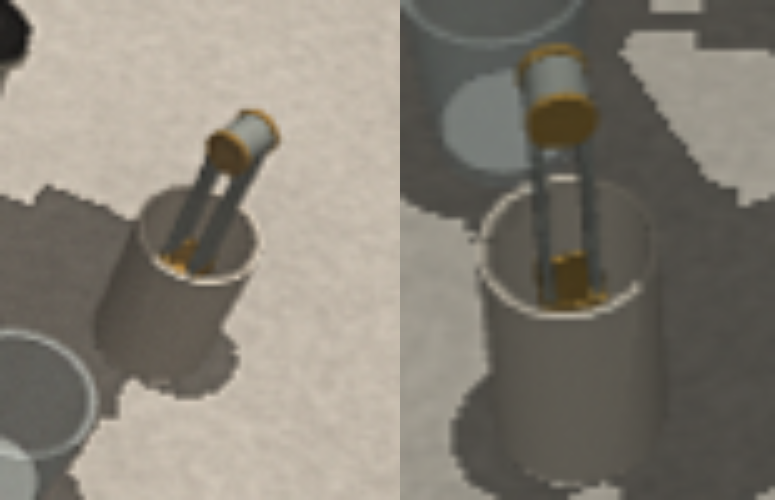

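The tongs stand nearly upright in the cup, with the hinge top at about scene (468,147). The fit now puts the lid about 9 mm off in +x since I released it, so it was probably knocked. I'll check its height and then mend it.

Run:
```python
from r import *
P={n:prep(ctrl.snapshot(n)) for n in ["scene","side"]}
for z in [.086,.089,.092,.095,.1]:
    print(z); fit((.598,-.044,.01),.076,.111,z,list(P.values()),rng=(.006,.006,.03))
for n in ["scene","side"]:
    s=P[n][0]
    for r in ctrl.spot_point(s,"lid_handle")[:1]: print(n,r["at"],np.round(onz(s,r["at"],.129),4))
print("caddy scene+side"); fit((.59,-.046,.01),.081,.116,.03,list(P.values()),edges=(0,2,3))
```

```text
0.086
  score 121.2 x 0.5983 y -0.0439 yaw 0.66
  score 121.2 x 0.5983 y -0.0439 yaw 0.68
0.089
  score 134.2 x 0.5988 y -0.0441 yaw 0.44
  score 134.2 x 0.5988 y -0.0441 yaw 0.44
0.092
  score 138.5 x 0.5995 y -0.0435 yaw 0.46
  score 138.5 x 0.5994 y -0.0434 yaw 0.50
0.095
  score 130.9 x 0.6002 y -0.0431 yaw 0.59
  score 130.9 x 0.6002 y -0.0431 yaw 0.56
0.1
  score 103.9 x 0.6014 y -0.0439 yaw 0.91
  score 103.9 x 0.6014 y -0.0438 yaw 0.90
scene [314.5, 214.3] [ 0.6053 -0.0302  0.129 ]
side [299.0, 176.9] [ 0.6022 -0.0503  0.129 ]
caddy scene+side
  score 91.9 x 0.6031 y -0.0473 yaw 1.12
  score 91.9 x 0.6031 y -0.0473 yaw 1.10
```

Call:
apply_moves(
  commands=[
    [[1, -4, 0], 0, 0],
    [[2, -8, 0], 0, 0],
    [[2.9, -12, 0], 0, 0],
    [[2.9, -15.5, 0], 0, 0],
    [[2.9, -16.9, -1], 0, 0],
    [[2.9, -16.9, -4], 0, 0],
    [[2.9, -16.9, -7], 0, 0],
    [[2.9, -16.9, -10], 0, 0],
    [[2.9, -16.9, -13], 0, 0],
    [[2.9, -16.9, -15], 0, 0],
    [[2.9, -16.9, -16], 0, 0],
    [[2.9, -16.9, -16.6], 0, 0],
    [[2.9, -16.9, -16.8], 0, 0],
    [[2.9, -16.9, -16.8], 0, 0],
    [[2.9, -16.9, -16.8], 0, 0],
    [[2.9, -16.9, -16.8], 0, 0],
  ],
)

```text
clock: 49.6
tool_pos: [0.6019, -0.0474, 0.134]
orientation: [-179.9, 0.0, -89.4]
force: [-0.3, 0.4, 0.5]
opening: 0.0877
gripper_force: 0.0
```

Call:
apply_moves(
  commands=[
    [[0, 0, 0], 0, 1],
    [[0, 0, 0], 0, 1],
    [[0, 0, 0], 0, 1],
    [[0, 0, 0], 0, 1],
    [[0, 0, 0], 0, 1],
    [[0, 0, 0], 0, 1],
    [[0, 0, 0], 0, 1],
    [[0, 0, 0], 0, 1],
    [[0, 0, 0], 0, 1],
    [[0, 0, 0], 0, 1],
    [[0, 0, 0], 0, 1],
    [[0, 0, 0], 0, 1],
    [[0, 0, 0], 0, 1],
    [[0, 0, 0], 0, 1],
    [[0, 0, 0], 0, 1],
  ],
)

```text
clock: 50.85
tool_pos: [0.6009, -0.0476, 0.1325]
orientation: [180.0, -0.0, -89.4]
force: [-0.3, 1.0, 0.6]
opening: 0.0138
gripper_force: 30.0
```

```bash
python3 lidchk.py; python3 -c "
from h import *
print(ctrl.get_obs()['tool_pos'])"
```

```text
lid
  score 114.0 x 0.5993 y -0.0434 yaw 0.68
  score 114.0 x 0.5993 y -0.0434 yaw 0.69
scene
  score 115.7 x 0.6007 y -0.0434 yaw 0.35
  score 115.7 x 0.6007 y -0.0435 yaw 0.39
side
  score 114.7 x 0.5984 y -0.0430 yaw 0.81
  score 114.7 x 0.5984 y -0.0430 yaw 0.80
[ 0.60089973 -0.04757437  0.13251482]
```

Call:
apply_moves(
  commands=[
    [[0, 0, 0.3], 0, 1],
    [[0, 0, 0.6], 0, 1],
    [[0, 0, 0.6], 0, 1],
    [[-0.3, -0.1, 0.6], 0.004, 1],
    [[-0.6, -0.2, 0.6], 0.004, 1],
    [[-0.95, -0.25, 0.6], 0.004, 1],
    [[-0.95, -0.25, 0.6], 0.004, 1],
    [[-0.95, -0.25, 0.6], 0.004, 1],
    [[-0.95, -0.25, 0.3], 0.004, 1],
    [[-0.95, -0.25, 0.1], 0.004, 1],
    [[-0.95, -0.25, 0], 0.004, 1],
    [[-0.95, -0.25, 0], 0.004, 1],
    [[-0.95, -0.25, 0], 0.004, 1],
  ],
)

```text
clock: 52.03
tool_pos: [0.5915, -0.05, 0.1325]
orientation: [180.0, -0.0, -89.1]
force: [-1.8, 0.5, -2.5]
opening: 0.0137
gripper_force: 30.0
```

```bash
python3 lidchk.py
```

```text
lid
  score 115.3 x 0.5896 y -0.0456 yaw 0.91
  score 115.3 x 0.5896 y -0.0456 yaw 0.94
scene
  score 116.0 x 0.5908 y -0.0459 yaw 0.92
  score 116.0 x 0.5908 y -0.0459 yaw 0.95
side
  score 119.2 x 0.5886 y -0.0430 yaw 1.44
  score 119.2 x 0.5886 y -0.0430 yaw 1.46
```

Call:
apply_moves(
  commands=[
    [[0, 0, -0.1], 0, 1],
    [[0, 0, -0.1], 0, 1],
    [[0, 0, -0.1], 0, 0.8],
    [[0, 0, -0.1], 0, 0.7],
    [[0, 0, -0.1], 0, 0.5],
    [[0, 0, -0.1], 0, 0.3],
    [[0, 0, -0.1], 0, 0],
    [[0, 0, -0.1], 0, 0],
    [[0, 0, -0.1], 0, 0],
    [[0, 0, -0.1], 0, 0],
    [[0, 0, -0.1], 0, 0],
    [[0, 0, -0.1], 0, 0],
    [[0, 0, -0.1], 0, 0],
    [[0, 0, -0.1], 0, 0],
  ],
)

```text
clock: 53.3
tool_pos: [0.5915, -0.0501, 0.1316]
orientation: [-180.0, 0.0, -89.1]
force: [0.6, 0.0, -0.5]
opening: 0.0843
gripper_force: 0.0
```

```bash
python3 lidchk.py
```

```text
lid
  score 116.0 x 0.5897 y -0.0460 yaw 0.92
  score 116.0 x 0.5897 y -0.0460 yaw 0.85
scene
  score 115.6 x 0.5909 y -0.0459 yaw 0.84
  score 115.6 x 0.5910 y -0.0460 yaw 0.86
side
  score 118.6 x 0.5889 y -0.0470 yaw 1.02
  score 118.6 x 0.5890 y -0.0470 yaw 1.00
```

Call:
apply_moves(
  commands=[
    [[0, 0, 3], 0, 0],
    [[0, 0, 7], 0, 0],
    [[0, 0, 11], 0, 0],
    [[0, 0, 15], 0, 0],
    [[0.3, 4, 16], 0.15, 0],
    [[0.6, 8, 16], 0.15, 0],
    [[0.9, 12, 16], 0.15, 0],
    [[1.2, 16, 16], 0.15, 0],
    [[1.5, 20, 16], 0.15, 0],
    [[1.8, 24, 16], 0.15, 0],
    [[2, 28, 16], 0.15, 0],
    [[2.2, 32, 16], 0.15, 0],
    [[2.4, 36, 16], 0.15, 0],
    [[2.4, 40, 16], 0.15, 0],
    [[2.4, 42.3, 16], 0.15, 0],
    [[2.4, 42.3, 16], 0.15, 0],
    [[2.4, 42.3, 16], 0.15, 0],
    [[2.4, 42.3, 16], 0.15, 0],
    [[2.4, 42.3, 16], 0.15, 0],
  ],
)

```text
clock: 54.98
tool_pos: [0.6157, 0.372, 0.2918]
orientation: [-180.0, -0.0, -80.6]
force: [-0.8, 0.1, 0.2]
opening: 0.0879
gripper_force: 0.0
```

```bash
python3 lidchk.py
python3 - <<'E'
from h import *
o=ctrl.get_obs(); print(o["tool_pos"],o["orientation"])
O={}
for n in ["scene","side","wrist"]:
  s=ctrl.snapshot(n)
  for t,z in [("tongs_grip",.15),("cup_rim",.095)]:
    for r in ctrl.spot_point(s,t)[:2]:
      print(n,t,np.round(r["at"],1),round(r["score"],2),np.round(onz(s,r["at"],z),4))
      if r["score"]>.5: O.setdefault(t,{}).setdefault(n,(s,r["at"]))
  # brass pixels near the tongs top
  h=cv2.cvtColor(s["img"],cv2.COLOR_RGB2HSV); m=(h[:,:,0]>10)&(h[:,:,0]<30)&(h[:,:,1]>110)&(h[:,:,2]>70)
  c=proj(s,(.6155,.375,.173)); yy,xx=np.nonzero(m); k=np.hypot(xx-c[0],yy-c[1])<(45 if n=="wrist" else 14)
  print(n,"proj",c,"brass",k.sum(), np.c_[xx[k],yy[k]].mean(0) if k.sum() else None)
  if k.sum(): print(np.round(onz(s,np.c_[xx[k],yy[k]].mean(0),.173),4))
  if n=="wrist" and k.sum()>10:
    nl,l,st,ce=cv2.connectedComponentsWithStats(m.astype(np.uint8)); print([(st[i].tolist(),np.round(ce[i],1).tolist()) for i in range(1,nl) if st[i][4]>15])
for t in O: print(t,tri(list(O[t].values())))
E
```

```text
lid
  score 120.0 x 0.5904 y -0.0461 yaw 0.68
  score 120.0 x 0.5904 y -0.0461 yaw 0.69
scene
  score 143.1 x 0.5909 y -0.0459 yaw 0.94
  score 143.1 x 0.5909 y -0.0458 yaw 0.94
side
  score 99.4 x 0.5885 y -0.0469 yaw 1.37
  score 99.4 x 0.5884 y -0.0467 yaw 1.38
[0.61579757 0.37180043 0.29207837] [-1.79973587e+02  1.72339930e-02 -8.06160532e+01]
scene tongs_grip [464.1 154.7] 0.53 [0.6189 0.3666 0.15  ]
scene cup_rim [458.6 166.4] 0.88 [0.6156 0.3718 0.095 ]
scene cup_rim [207.2 244.7] 0.22 [ 0.5559 -0.2795  0.095 ]
scene proj [469.01154993 146.55181616] brass 33 [468.75757576 147.57575758]
[0.6178 0.3725 0.173 ]
side tongs_grip [279.  284.9] 0.71 [0.6182 0.3688 0.15  ]
side cup_rim [284.6 305. ] 0.87 [0.6081 0.377  0.095 ]
side cup_rim [239.6 233.6] 0.65 [0.742  0.1536 0.095 ]
side proj [279.42624616 279.74399245] brass 83 [280.19277108 282.10843373]
[0.6133 0.3813 0.173 ]
wrist tongs_grip [320.8 181.6] 0.85 [0.6183 0.3688 0.15  ]
wrist cup_rim [320.7 170. ] 0.65 [0.6182 0.3725 0.095 ]
wrist proj [322.90490317 197.58451361] brass 369 [321.80758808 175.86720867]
[0.6192 0.3577 0.173 ]
[([0, 0, 40, 255, 7097], [14.4, 140.4]), ([45, 0, 54, 253, 10257], [73.6, 121.0]), ([316, 154, 12, 20, 208], [322.1, 162.9]), ([308, 177, 27, 7, 88], [319.9, 181.1]), ([310, 203, 27, 7, 71], [323.7, 207.2]), ([127, 277, 18, 57, 312], [132.8, 305.3]), ([505, 278, 16, 56, 317], [514.3, 307.9]), ([293, 348, 347, 19, 4939], [483.5, 358.7])]
tongs_grip [0.61824927 0.36825327 0.1489644 ]
cup_rim [0.61341073 0.37384298 0.09068835]
```

The hinge's brass rings give the tongs' yaw as about 8° more than the tool's, and the tongs are within 2 mm of the TCP. I'll turn, descend and grip.

Call:
apply_moves(
  commands=[
    [[0.1, -0.1, -2], 0.1, 0],
    [[0.1, -0.1, -5], 0.14, 0],
    [[0.1, -0.1, -8], 0.14, 0],
    [[0.1, -0.1, -10.5], 0.14, 0],
    [[0.1, -0.1, -12.5], 0.14, 0],
    [[0.1, -0.1, -13.6], 0.14, 0],
    [[0.1, -0.1, -14.2], 0.14, 0],
    [[0.1, -0.1, -14.2], 0.14, 0],
    [[0.1, -0.1, -14.2], 0.14, 0],
    [[0.1, -0.1, -14.2], 0.14, 0],
  ],
)

```text
clock: 56.37
tool_pos: [0.6173, 0.3725, 0.1513]
orientation: [-179.9, 0.0, -72.5]
force: [-0.1, 1.1, 0.2]
opening: 0.0876
gripper_force: 0.0
```

Call:
apply_moves(
  commands=[
    [[0, 0, 0], 0, 1],
    [[0, 0, 0], 0, 1],
    [[0, 0, 0], 0, 1],
    [[0, 0, 0], 0, 1],
    [[0, 0, 0], 0, 1],
    [[0, 0, 0], 0, 1],
    [[0, 0, 0], 0, 1],
    [[0, 0, 0], 0, 1],
    [[0, 0, 0], 0, 1],
    [[0, 0, 0], 0, 1],
    [[0, 0, 0], 0, 1],
    [[0, 0, 0], 0, 1],
    [[0, 0, 0], 0, 1],
    [[0, 0, 0], 0, 1],
    [[0, 0, 0], 0, 1],
  ],
)

```text
clock: 57.62
tool_pos: [0.6165, 0.3719, 0.1495]
orientation: [180.0, -0.0, -72.5]
force: [1.0, 0.2, -0.8]
opening: 0.0262
gripper_force: 29.0
```

The opening of 26 mm suggests the pads caught the hinge, so I'll reopen, go 12 mm lower and close again.

Call:
apply_moves(
  commands=[
    [[0, 0, 0], 0, 0.6],
    [[0, 0, 0], 0, 0.5],
    [[0, 0, 0], 0, 0.5],
    [[0, 0, 0], 0, 0.5],
    [[0, 0, -0.6], 0, 0.5],
    [[0, 0, -1.2], 0, 0.5],
    [[0, 0, -1.2], 0, 0.5],
    [[0, 0, -1.2], 0, 0.5],
    [[0, 0, -1.2], 0, 1],
    [[0, 0, -1.2], 0, 1],
    [[0, 0, -1.2], 0, 1],
    [[0, 0, -1.2], 0, 1],
    [[0, 0, -1.2], 0, 1],
    [[0, 0, -1.2], 0, 1],
    [[0, 0, -1.2], 0, 1],
    [[0, 0, -1.2], 0, 1],
    [[0, 0, -1.2], 0, 1],
    [[0, 0, -1.2], 0, 1],
  ],
)

```text
clock: 59.12
tool_pos: [0.6167, 0.372, 0.1378]
orientation: [-180.0, 0.0, -72.5]
force: [-0.4, -0.2, 1.6]
opening: 0.0243
gripper_force: 29.6
```

Call:
apply_moves(
  commands=[
    [[0, 0, 0], 0, 1],
    [[0, 0, 0], 0, 1],
    [[0, 0, 0], 0, 1],
    [[0, 0, 0], 0, 1],
    [[0, 0, 0], 0, 1],
    [[0, 0, 0], 0, 1],
  ],
)

```text
clock: 59.62
tool_pos: [0.6166, 0.372, 0.1377]
orientation: [-180.0, 0.0, -72.5]
force: [0.1, 0.2, 2.7]
opening: 0.0244
gripper_force: 29.6
```

Run:
```python
from h import *
o=ctrl.get_obs(); print(o["opening"],o["gripper_force"],o["moment"])
s=ctrl.snapshot("wrist");save(s,"w20")
for t,z in [("tongs_grip",.15)]:
    for r in ctrl.spot_point(s,t)[:2]: print(t,np.round(r["at"],1),round(r["score"],2),np.round(onz(s,r["at"],z),4))
h=cv2.cvtColor(s["img"],cv2.COLOR_RGB2HSV); m=(h[:,:,0]>10)&(h[:,:,0]<30)&(h[:,:,1]>110)&(h[:,:,2]>70)
nl,l,st,ce=cv2.connectedComponentsWithStats(m.astype(np.uint8))
for i in range(1,nl):
    if st[i][4]>15 and 220<ce[i][0]<420: print(st[i].tolist(),np.round(ce[i],1).tolist())
for y in range(200,300,6): print("".join("#" if m[y,x] else "." for x in range(270,380,2)))
```

```text
0.02437589941468716 29.636005838401616 [ 0.22230815 -0.07362421  0.03133381]
tongs_grip [322.3 287.7] 0.95 [0.6173 0.3712 0.15  ]
[306, 200, 36, 37, 784] [323.4, 216.9]
[294, 272, 63, 16, 759] [323.7, 280.9]
[258, 276, 9, 58, 289] [261.1, 305.8]
[378, 276, 12, 58, 342] [384.9, 304.5]
[151, 332, 375, 35, 5725] [352.7, 358.4]
.......................#...............................
...................#..##############...................
..................#...##########.......................
......................##########.......................
......................##########.......................
......................##########.......................
...........................#####.......................
.......................................................
.......................................................
.......................................................
.......................................................
.......................................................
.........................###...........................
...............########################................
............###############################............
.......................................................
.......................................................
```

The hinge is centred and aligned between the fingers, and the grip is firm. I'll lift slowly and check.

Call:
apply_moves(
  commands=[
    [[0, 0, 0.5], 0, 1],
    [[0, 0, 1], 0, 1],
    [[0, 0, 2], 0, 1],
    [[0, 0, 3], 0, 1],
    [[0, 0, 4], 0, 1],
    [[0, 0, 5], 0, 1],
    [[0, 0, 6], 0, 1],
    [[0, 0, 7], 0, 1],
    [[0, 0, 8], 0, 1],
    [[0, 0, 9], 0, 1],
    [[0, 0, 10], 0, 1],
    [[0, 0, 11], 0, 1],
    [[0, 0, 12], 0, 1],
    [[0, 0, 12.5], 0, 1],
    [[0, 0, 13], 0, 1],
    [[0, 0, 13], 0, 1],
    [[0, 0, 13], 0, 1],
    [[0, 0, 13], 0, 1],
  ],
)

```text
clock: 61.22
tool_pos: [0.6163, 0.3718, 0.2668]
orientation: [179.9, -0.0, -72.5]
force: [0.4, 0.9, -1.9]
opening: 0.0244
gripper_force: 29.6
```

```bash
cat > tk.py <<'E'
from h import *
o=ctrl.get_obs(); print(o["tool_pos"],o["orientation"],o["opening"],o["gripper_force"],o["force"])
O={}
for n in ["scene","side","wrist"]:
  s=ctrl.snapshot(n)
  for t in ["tongs_grip","tongs_foot","pocket"]:
    for r in ctrl.spot_point(s,t)[:1]:
      print(n,t,np.round(r["at"],1),round(r["score"],2),np.round(onz(s,r["at"],.01),4) if t=="pocket" else "")
      if r["score"]>.3: O.setdefault(t,[]).append((s,r["at"]))
for t in O:
    if len(O[t])>1: print(t,np.round(tri(O[t]),4))
E
python3 tk.py
```

```text
[0.61627635 0.37179056 0.26681329] [ 1.79939056e+02 -1.61727733e-02 -7.25266847e+01] 0.024445413718779976 29.63300742863794 [ 0.44284828  0.87221617 -1.89994486]
scene tongs_grip [482.7 116. ] 0.8 
scene tongs_foot [462.4 154.9] 0.86 
scene pocket [357.1 214.9] 0.81 [0.5918 0.0962 0.01  ]
side tongs_grip [276.8 242.3] 0.91 
side tongs_foot [278.9 292. ] 0.89 
side pocket [302.6 245.2] 0.93 [0.586  0.1031 0.01  ]
wrist tongs_grip [323.1 286. ] 0.91 
wrist tongs_foot [325.6 191.3] 0.71 
tongs_grip [0.6156 0.3723 0.277 ]
tongs_foot [0.6145 0.3732 0.1357]
pocket [0.5876 0.0978 0.004 ]
```

```bash
python3 - <<'E'
from r import *
P={n:prep(ctrl.snapshot(n)) for n in ["scene","side"]}
for n in P: print(n); fit((.5885,.105,.016),.025,.025,.08,[P[n]],rng=(.008,.008,.03))
print("both"); fit((.5885,.105,.016),.025,.025,.08,list(P.values()),rng=(.008,.008,.03))
print("inner"); fit((.5885,.105,.016),.021,.021,.08,list(P.values()),rng=(.008,.008,.03))
E
python3 lidchk.py
```

```text
scene
  score 108.8 x 0.5897 y 0.1028 yaw 0.76
  score 108.8 x 0.5906 y 0.1029 yaw 2.16
side
  score 110.7 x 0.5993 y 0.1114 yaw 15.04
  score 108.0 x 0.6051 y 0.1132 yaw 4.61
both
  score 99.0 x 0.5933 y 0.1081 yaw -0.02
  score 99.0 x 0.5933 y 0.1083 yaw 0.31
inner
  score 92.5 x 0.5855 y 0.1086 yaw -2.59
  score 92.5 x 0.5855 y 0.1086 yaw -2.57
lid
  score 111.8 x 0.5906 y -0.0459 yaw 0.55
  score 111.8 x 0.5906 y -0.0457 yaw 0.55
scene
  score 143.2 x 0.5909 y -0.0458 yaw 0.92
  score 143.2 x 0.5909 y -0.0459 yaw 0.92
side
  score 82.6 x 0.5899 y -0.0444 yaw 0.28
  score 82.4 x 0.5901 y -0.0454 yaw -0.57
```

Call:
apply_moves(
  commands=[
    [[-0.1, -1, 0], -0.03, 1],
    [[-0.3, -3, 0], -0.06, 1],
    [[-0.6, -5.5, 0], -0.1, 1],
    [[-0.9, -8.5, 0], -0.14, 1],
    [[-1.2, -11.5, 0], -0.18, 1],
    [[-1.5, -14.5, 0], -0.22, 1],
    [[-1.8, -17.5, 0], -0.26, 1],
    [[-2.1, -20.5, 0], -0.29, 1],
    [[-2.4, -23, 0], -0.29, 1],
    [[-2.6, -25, 0], -0.29, 1],
    [[-2.75, -26.2, 0], -0.29, 1],
    [[-2.75, -26.6, 0], -0.29, 1],
    [[-2.75, -26.6, -1], -0.29, 1],
    [[-2.75, -26.6, -2.5], -0.29, 1],
    [[-2.75, -26.6, -3.5], -0.29, 1],
    [[-2.75, -26.6, -3.5], -0.29, 1],
    [[-2.75, -26.6, -3.5], -0.29, 1],
    [[-2.75, -26.6, -3.5], -0.29, 1],
  ],
)

```text
clock: 63.52
tool_pos: [0.5894, 0.1065, 0.2327]
orientation: [-180.0, -0.0, -89.1]
force: [-0.5, -0.1, 0.0]
opening: 0.0245
gripper_force: 29.6
```

```bash
python3 tk.py
python3 - <<'E'
from h import *
s=ctrl.snapshot("wrist"); save(s,"w22")
# pocket rim corners predicted vs image rows: print grey profile
g=cv2.cvtColor(s["img"],cv2.COLOR_RGB2GRAY)
for dx,dy in [(-.025,-.025),(.025,-.025),(.025,.025),(-.025,.025)]: print(np.round(proj(s,(.5885+dx,.106+dy,.08)),1))
for y in range(130,275,6): print(y," ".join("%3d"%v for v in g[y,230:420:6]))
E
```

```text
[0.58939741 0.10653831 0.23273601] [-1.79986770e+02 -1.68014789e-02 -8.90922708e+01] 0.02446320870266124 29.633190276472305 [-0.54566871 -0.13223293  0.04794459]
scene tongs_grip [368.6 158.3] 0.57 
scene tongs_foot [361.3 193.3] 0.86 
side tongs_foot [301.5 220.5] 0.74 
side pocket [301.  244.6] 0.65 [0.5905 0.1008 0.01  ]
wrist tongs_grip [322.2 286.1] 0.67 
wrist tongs_foot [324.6 190.3] 0.59 
wrist pocket [322.2 161.2] 0.77 [0.5904 0.1023 0.01  ]
tongs_grip [0.5895 0.1066 0.2431]
tongs_foot [0.5869 0.1052 0.1018]
pocket [0.5904 0.102  0.0112]
[353.5 155.3]
[295.2 154.4]
[295.7 209.2]
[351.2 209.9]
130 160 158 165 163 159 149 148 151 148 155 155 161 160 159 149 151 157 157 156 157 162 166 161 158 164 163 166 158 158 158 168 165
136 182 174 175 176 175 176 170 174 168 174 111 117 118 116 110 111 116 115 115 117 122 133 176 176 174 175 181 176 176 171 176 179
142 190 188 186 187 191 185 189 189 188 180 103  83  60  58  57  56  58  57  58  60  89 130 184 187 186 183 188 188 188 190 194 185
148 194 189 192 182 183 180 189 188 182 186  95  62  58  58  57  55  57  55  57  58  66 111 180
[... 2108 characters left out ...]
 101 100 100 100 185 186 191 189 163 171
250 118 118 116 118 104 109  98  98  97  98  48  37 114  81 182 186 181 181  74  82  39  46 100 100 100 101 184 189 179 165 183 131
256  43  43  41  40  39  39  42  98  97  92  36  38 104  79 124 184 178 189  71  80  40  42  94 101  99  54  42  42  40  40  37  38
262  42  42  41  39  39  38  38  97  97  95  35  35  85  78 119 183 183 185  71  82  36  39  97 102 100  47  41  39  39  37  38  35
268  40  39  38  39  37  37  36  97  97  97  36  35  79  76 116 118 182 186  70  81  36  38  95  98  98  39  37  40  37  37  34  33
274  37  37  38  36  37  34  38  96  96  68  36  34  78  72  71  71  71  69  72  80  41  36  54  98  98  39  32  36  35  33  34  29
```

The predicted pocket rim (columns 295–352, rows 155–209) matches the dark square in the image, and the jaws are centred at column 323. I'll lower them in.

Call:
apply_moves(
  commands=[
    [[0, -0.05, -0.8], 0, 1],
    [[0, -0.05, -1.6], 0, 1],
    [[0, -0.05, -2.4], 0, 1],
    [[0, -0.05, -3.2], 0, 1],
    [[0, -0.05, -4], 0, 1],
    [[0, -0.05, -4.8], 0, 1],
    [[0, -0.05, -5.6], 0, 1],
    [[0, -0.05, -6.4], 0, 1],
    [[0, -0.05, -7.2], 0, 1],
    [[0, -0.05, -7.8], 0, 1],
    [[0, -0.05, -8.2], 0, 1],
    [[0, -0.05, -8.4], 0, 1],
    [[0, -0.05, -8.4], 0, 1],
    [[0, -0.05, -8.4], 0, 1],
  ],
)

```text
clock: 65.33
tool_pos: [0.5892, 0.1055, 0.1488]
orientation: [-180.0, 0.0, -89.1]
force: [0.0, -0.4, -1.3]
opening: 0.0246
gripper_force: 29.6
```

Call:
apply_moves(
  commands=[
    [[0, 0, -0.2], 0, 1],
    [[0, 0, -0.4], 0, 1],
    [[0, 0, -0.5], 0, 1],
    [[0, 0, -0.5], 0, 1],
    [[0, 0, -0.5], 0, 1],
  ],
)

```text
clock: 65.75
tool_pos: [0.589, 0.1054, 0.1436]
orientation: [180.0, -0.0, -89.1]
force: [-0.1, -1.4, -0.9]
opening: 0.0241
gripper_force: 29.6
```

Call:
apply_moves(
  commands=[
    [[0, 0, -0.15], 0, 1],
    [[0, 0, -0.15], 0, 1],
    [[0, 0, -0.15], 0, 0.7],
    [[0, 0, -0.15], 0, 0.5],
    [[0, 0, -0.15], 0, 0.3],
    [[0, 0, -0.15], 0, 0],
    [[0, 0, -0.15], 0, 0],
    [[0, 0, -0.15], 0, 0],
    [[0, 0, -0.15], 0, 0],
    [[0, 0, -0.15], 0, 0],
    [[0, 0, -0.15], 0, 0],
    [[0, 0, -0.15], 0, 0],
    [[0, 0, 1], 0, 0],
    [[0, 0, 3], 0, 0],
    [[0, 0, 6], 0, 0],
    [[0, 0, 9], 0, 0],
    [[0, 0, 12], 0, 0],
    [[0, 0, 15], 0, 0],
    [[0, 0, 18], 0, 0],
  ],
)

```text
clock: 67.33
tool_pos: [0.5887, 0.1052, 0.3263]
orientation: [-179.9, 0.0, -89.1]
force: [1.5, 0.3, 0.5]
opening: 0.0876
gripper_force: 0.0
```

Call:
apply_moves(
  commands=[
    [[-2, 3, 0], 0, 0],
    [[-4, 6, 0], 0, 0],
    [[-6, 9, 0], 0, 0],
    [[-8, 13, 0], 0, 0],
    [[-10, 17, 0], 0, 0],
    [[-12, 21, 0], 0, 0],
    [[-14, 25, 0], 0, 0],
    [[-14, 25, 0], 0, 0],
    [[-14, 25, 0], 0, 0],
    [[-14, 25, 0], 0, 0],
  ],
)

```text
clock: 68.17
tool_pos: [0.4485, 0.3561, 0.3242]
orientation: [-180.0, 0.0, -89.0]
force: [0.6, -0.2, -0.1]
opening: 0.0876
gripper_force: 0.0
```

```bash
python3 tk.py; python3 lidchk.py
python3 - <<'E'
from h import *
for n in ["scene","side"]:
  s=ctrl.snapshot(n)
  for t in ["tumbler","jar","bowl"]:
    for r in ctrl.spot_point(s,t)[:1]: print(n,t,np.round(r["at"],1),np.round(onz(s,r["at"],0),3))
E
```

```text
[0.44852943 0.35605541 0.32420097] [-1.79983647e+02  8.03215899e-03 -8.90206194e+01] 0.08757559997788818 0.0 [ 0.63926068 -0.15451955 -0.12545231]
scene tongs_grip [362.4 177. ] 0.71 
scene tongs_foot [362.  208.8] 0.81 
scene pocket [361.  213.9] 0.73 [0.5935 0.107  0.01  ]
side tongs_grip [301.5 205.1] 0.85 
side pocket [298.5 245.8] 0.77 [0.597  0.1057 0.01  ]
tongs_grip [0.5815 0.1078 0.1579]
pocket [0.5957 0.1067 0.0118]
lid
  score 125.5 x 0.5906 y -0.0461 yaw 0.89
  score 125.5 x 0.5906 y -0.0461 yaw 0.89
scene
  score 142.4 x 0.5909 y -0.0459 yaw 0.91
  score 142.4 x 0.5909 y -0.0458 yaw 0.94
side
  score 109.5 x 0.5898 y -0.0461 yaw 0.60
  score 109.4 x 0.5899 y -0.0462 yaw 0.63
scene tumbler [417.  217.7] [0.662 0.239 0.   ]
scene jar [373.8 278.4] [0.761 0.054 0.   ]
scene bowl [302.  316.2] [ 0.771 -0.14   0.   ]
side tumbler [272.7 284.4] [0.654 0.237 0.   ]
side jar [243.1 235.4] [0.757 0.058 0.   ]
side bowl [247.4 193.3] [ 0.774 -0.136  0.   ]
```

```bash
python3 -c "
from plant import ctrl
print(ctrl.close_job())"
```

```text
the job is handed in; nothing more can be done
None
```

I handed the job in at about 68 s: all four steel balls present are in wells, the cover is back on flat and square (I re-seated it once after it shifted about 9 mm), the tongs stand jaws down in the pocket, and the tumbler, jar and bowl are where they stood; the hand-in returned no verdict.

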